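# Make up two model-making kits in light card trays

## Task

Make up two kits from the stock on the table, one thing to a compartment and each lying flat on its compartment's floor: the two-compartment tray gets the sanding block and the longest balsa piece, one on either side; the three-compartment tray gets the paint pot, upright in the middle compartment, with the eraser and the shortest balsa piece in the two end compartments, so that it is evenly loaded. The card trays are light and must be neither tipped nor shoved from their places, and the middle-length balsa piece, the stone and the blue cap stay where they are.

Things in the scene. Friction and masses are not known exactly. Their poses are not given: they have to be found in the camera images.
- tray_three: Long shallow open tray of light brown card (about 90 g, loose, slides and tips easily) with three equal compartments in a row along its own y. Outside 124 (x) x 282 (y) x 20 mm high; floor, walls and the two dividers are 3 mm thick; each compartment is 118 (x) x 90 (y) mm inside, centres at y = -93, 0 and +93 mm, x = 0. Origin at the centre of the underside, z up. Underside on the table.
- tray_two: Shorter shallow open tray of light brown card (about 90 g, loose, slides and tips easily) with two equal compartments in a row along its own y. Outside 124 (x) x 229 (y) x 20 mm high; floor, walls and the single divider are 3 mm thick; each compartment is 118 (x) x 110 (y) mm inside, centres at y = -56.5 and +56.5 mm, x = 0. Origin at the centre of the underside, z up. Underside on the table.
- sanding_block: Wooden sanding block, the largest loose wooden piece: 46 (x) x 92 (y, long) x 24 mm high, lying flat on the table. Origin at the centre of the underside, z up.
- balsa_long: Longest of the three pale balsa pieces: 22 (x) x 75 (y, long) x 12 mm high, lying flat. Origin at the centre of the underside, z up.
- balsa_mid: Middle-length, slimmest balsa piece: 16 (x) x 60 (y, long) x 14 mm high, lying flat. It stays where it is. Origin at the centre of the underside, z up.
- balsa_short: Shortest of the three balsa pieces: 20 (x) x 48 (y, long) x 14 mm high, lying flat. Origin at the centre of the underside, z up.
- paint_pot: Small round paint pot with a closed lid, 38 mm across, 34 mm high, standing upright, the heaviest of its kit. Origin at the centre of the underside, z up.
- eraser: White eraser in a card sleeve: 20 (x) x 43 (y, long) x 12 mm high, lying flat. Origin at the centre of the underside, z up.
- stone: Grey rock sample, 41 x 55 x 29 mm, a bystander beside the work on the left. It stays where it is. Origin at the centre of the underside, z up.
- glue_cap: Light blue round screw cap lying flat, 28 mm across, 11 mm high, a bystander beside the work on the right. It stays where it is. Origin at the centre of the underside, z up.
Things that resemble listed ones, but are neither listed nor needed, are in the scene too. Leave any grey look-alike of the sanding_block alone.

How it is judged:
By the outcome, as a careful person would: the job done as asked, in the order asked, and still so for the second after the job is handed in, with the robot touching nothing.
It also fails if it takes over 115 s, if anything falls off the work surface, if the arm or the gripper's body presses on something with over 40 N, if the wrist force passes 120 N, or if a joint passes its speed limit or range.

## Robot

A 7-joint arm with a two-finger parallel gripper is mounted at the origin on a cart in front of the work surface, level with it; the furniture and walls round the work are solid. World frame = base frame: x ahead of the robot, y to its left, z up, the work surface at z = 0. Lengths are in m, angles in rad, forces in N, time in s.
With the tool pointing down it reaches from about 0.4 to 0.85 m from the base axis. Payload 4.5 kg.
Tool frame: the origin (TCP) lies on the centre line of the jaws, within the pads' length; the fingertips stand 11 mm ahead of it and the grasp point (between the pads) lies 8 mm behind it; z points along the fingers, y is the direction in which the jaws open and shut (so a half turn about z gives the same grasp; the last joint's range is limited). The gripper opens to 88 mm and grips with 3 to 60 N. Pads are 18 mm wide; open, the fingers measure 123 mm over their backs; the gripper's body (75 mm by 187 mm) begins 45 mm behind the grasp point.
Start: joints at [1.295, 0.689, -0.195, 1.565, 0.157, 0.902, -0.215], TCP at [0.191, -0.595, 0.25] pointing down, gripper open.
Joint ranges: [-3.01, 3.01], [-0.46, 2.08], [-1.47, 1.51], [0.13, 2.56], [-1, 4.14], [0.04, 2.09], [-2.66, 2.66]. Speed limits (rad/s): [2.57, 2.57, 3.14, 3.14, 3.14, 3.14, 3.14].

## Interface

Orientations are given as a unit quaternion [x, y, z, w].
In Python, from plant import r, snapshot gives the robot as it stands.
- The arm moves only by the tool drive_tool, never from a script. Its argument "commands" is a list of rows, each an object of numbers: "wx", "wy", "wz": the turn, a rotation vector about the tool's x, y, z in rad; "dx", "dy", "dz": the shift along the tool's x, y, z in m; "claw": the opening, from 0 (shut) to 1 (fully open). A call has 1 to 12 rows; each row shifts and turns the commanded pose from where the row before left it, along the tool's axes as they then stand; what a row does not reach is not made up. A row lasts 1/10 s, in which the tool goes at most 50 mm and 8.59 degrees, less where a joint would pass 70% of its speed; a pose out of reach is approached as far as the arm can. A call is refused whole if a number of a shift passes 0.05 or a number of a turn 0.15, either way. A call with a gripper value outside its range is refused whole. The fingers move at their own pace and stop on an object; "grip_force" is the grip in N (left out, the last holds). Time passes only in rows, so rows that do not move let the fingers close. It gives the time, the measured TCP pose, the force and the opening at its end, in the units of the state.
- r.get_state(): the state, without advancing time (a new reading comes with each control period).
- snapshot(name): name is "side" or "top"; returns a dict with "color" (384x512x3 uint8, red, green, blue), "fx", "fy", "cx", "cy" (pixels), "world_to_cam" (4x4, takes a point from world to camera coordinates). Camera axes: x right, y up, looking along -z (the intrinsics and any distortion apply to the point x, -y, -z); pixel columns grow to the right and rows downward; lengths in m; the calibration is good to about 2 mm. A picture is of the moment at which its call begins. There is no depth.
- r.finish_job(): hands the job in, once; it reports no verdict.
The state is a dict: "clock": time; "q": joint angles; "qd": joint speeds; "joint_torque": joint torques, N m; "tool_pos": TCP position; "eef_rot": TCP orientation; "contact_force": force on the tool from outside, world axes, zero at the start; "moment": the same for the moment, N m; "opening": opening from 0.0 (shut) to 1.0 (fully open).
Only numpy, scipy, OpenCV 4.12 (cv2) and the standard library are available. Lean on these libraries where they do the work, as an engineer would, in place of code of your own. Each camera call takes 0.05 s, during which the arm holds its last target. There are 200 camera calls.

## Working session

There is one attempt and no reset: what is moved stays moved. The work goes in short steps, Python scripts to look and compute and a tool call to move; the robot and the scene stay as the last step left them, time stands still between calls to the robot, and variables do not carry over. Pictures are saved under pics/ and viewed, on a budget of 14 in all, crops included, one or two more only if the job needs it, and the job is handed in when it is done.

Besides the shell and the picture viewer there is one more tool, called in YAML: its name, and indented under it one key for each argument. drive_tool: Moves the arm, as the interface text tells. Its arguments: {"type":"object","properties":{"commands":{"type":"array","items":{"type":"object","properties":{"wx":{"type":"number"},"wy":{"type":"number"},"wz":{"type":"number"},"dx":{"type":"number"},"dy":{"type":"number"},"dz":{"type":"number"},"claw":{"type":"number"}}}},"grip_force":{"type":"number"}},"required":["commands"]}

```bash
ls; mkdir -p pics; cat > h.py <<'E'
import numpy as np, cv2, json
from plant import r, snapshot
def snap(n,f=None):
    s=snapshot(n)
    s={k:(np.array(v) if k in('color','world_to_cam') else v) for k,v in s.items()}
    if f: cv2.imwrite('pics/'+f,s['color'][:,:,::-1])
    return s
def ray(s,u,v):
    T=s['world_to_cam'];R=T[:3,:3];o=-R.T@T[:3,3]
    d=R.T@np.array([(u-s['cx'])/s['fx'],-(v-s['cy'])/s['fy'],-1]);return o,d/np.linalg.norm(d)
def at(s,u,v,z):
    o,d=ray(s,u,v);return (o+d*(z-o[2])/d[2])
def proj(s,p):
    c=s['world_to_cam']@np.array([*p,1.]);return s['cx']+s['fx']*c[0]/-c[2],s['cy']+s['fy']*c[1]/c[2]
def tri(rays):
    A=0;b=0
    for o,d in rays:
        M=np.eye(3)-np.outer(d,d);A=A+M;b=b+M@o
    return np.linalg.solve(A,b)
E
python3 - <<'E'
from h import *
for n in('top','side'):
    s=snap(n); print(n,{k:s[k] for k in s if k!='color'})
    cv2.imwrite(f'pics/{n}0.png',cv2.resize(s['color'][:,:,::-1],(800,600),interpolation=cv2.INTER_CUBIC))
    np.save(n+'0.npy',s,allow_pickle=True)
print(r.get_state())
E
```

```text
pics
top {'fx': 469.82168926366484, 'fy': 469.82168926366484, 'cx': 259.5408284385703, 'cy': 191.13522291258892, 'world_to_cam': array([[ 0.03812735, -0.99925984,  0.00510594, -0.02212852],
       [ 0.97395798,  0.03830381,  0.22346964, -0.46606   ],
       [-0.22349981, -0.00354733,  0.97469752, -1.19022817],
       [ 0.        ,  0.        ,  0.        ,  1.        ]])}
side {'fx': 404.19059376994136, 'fy': 404.19059376994136, 'cx': 260.16833443783474, 'cy': 187.0364953950608, 'world_to_cam': array([[ 0.90866613, -0.41742572, -0.0090346 , -0.41596829],
       [ 0.24163676,  0.5081101 ,  0.82670176, -0.1703585 ],
       [-0.34049601, -0.75337899,  0.56256783, -1.27450521],
       [ 0.        ,  0.        ,  0.        ,  1.        ]])}
{'clock': 0.1, 'q': array([ 1.29477285,  0.68989241, -0.19454285,  1.56622876,  0.15732325,
        0.90251133, -0.21507654]), 'qd': array([ 0.00017551, -0.00212155, -0.00210848, -0.0052122 ,  0.00047952,
        0.00062084,  0.00102495]), 'joint_torque': array([-2.30061523e-03, -5.28500819e+01, -1.27137959e+00, -1.53837991e+01,
       -5.25563385e-02,  1.95022920e-03,  3.75284401e-05]), 'tool_pos': array([ 0.1903551 , -0.59473169,  0.24899862]), 'eef_rot': array([ 9.88014758e-01,  1.54357250e-01, -1.88690991e-04, -8.00532509e-04]), 'contact_force': array([0.26501577, 0.50618182, 0.24015107]), 'moment': array([ 0.01450854, -0.02639278, -0.01371725]), 'opening': 0.9980672359776411}
```

View pics/top0.png

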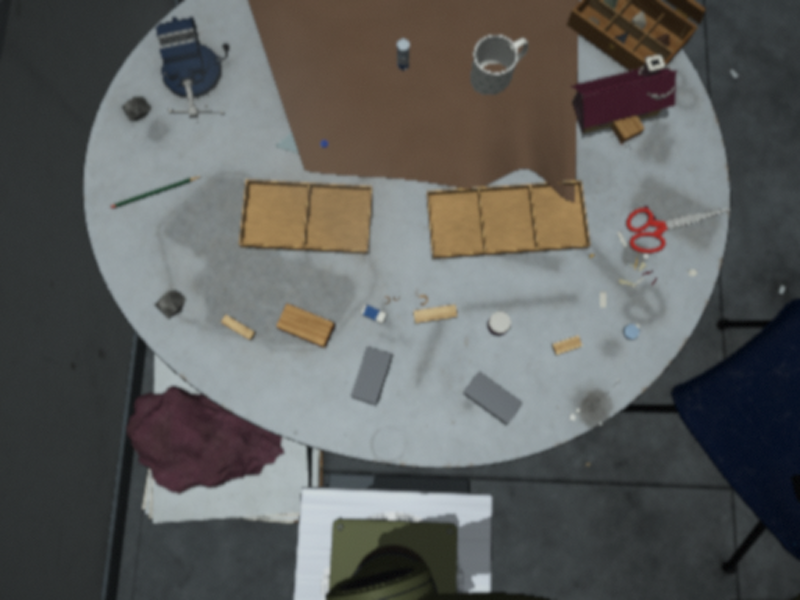

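View pics/side0.png

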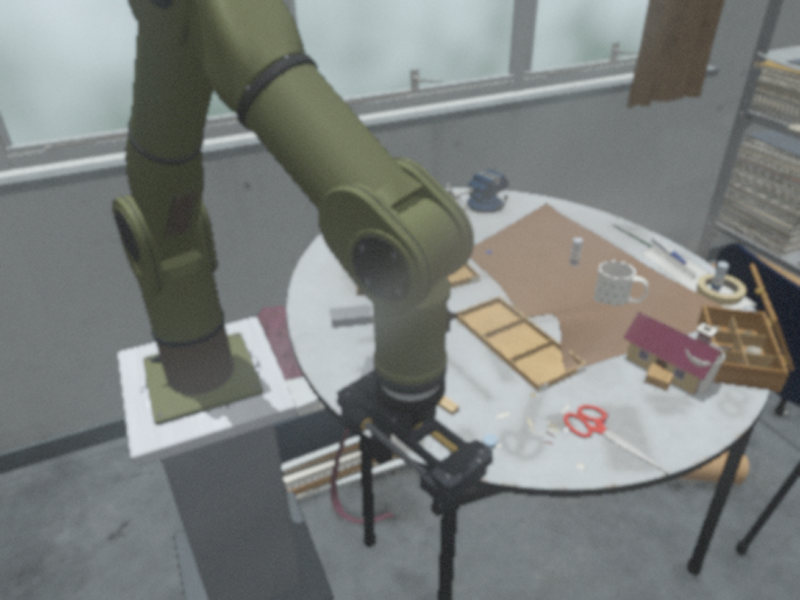

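Top view (800 px wide): balsa candidates are at (238,327), (435,314) and (567,345). The sanding block is at (305,325), with grey look-alikes at (372,375) and (492,397) to leave alone. The eraser is at (374,313), the pot at (499,322), the cap at (631,331), the stone at (170,302), tray_two at (307,216) and tray_three at (508,219). The side view is blocked by the arm for now.

```bash
python3 - <<'E'
from h import *
s=np.load('top0.npy',allow_pickle=True).item()
im=s['color'][:,:,::-1].copy()
a=cv2.resize(im[180:250,95:265],(800,329),interpolation=cv2.INTER_CUBIC)[:300]
b=cv2.resize(im[180:250,240:410],(800,329),interpolation=cv2.INTER_CUBIC)[:300]
cv2.imwrite('pics/crop1.png',np.vstack([a,b]))
hsv=cv2.cvtColor(im,cv2.COLOR_BGR2HSV)
m=((hsv[...,1]>75)&(hsv[...,2]>70)).astype(np.uint8)
m[:105]=0
for c in cv2.findContours(m,cv2.RETR_EXTERNAL,cv2.CHAIN_APPROX_NONE)[0]:
    if cv2.contourArea(c)<40: continue
    ctr=cv2.minAreaRect(c)[0]
    if not(90<ctr[0]<430 and ctr[1]<275):continue
    z=.02 if ctr[1]<165 else .013
    if 185<ctr[0]<205 and ctr[1]>190: z=.024
    w=np.array([at(s,u+0.0,v+0.0,z)[:2] for u,v in c[:,0].astype(float)])
    R=cv2.minAreaRect((w*1000).astype(np.float32))
    box=cv2.boxPoints(R);e=[box[1]-box[0],box[2]-box[1]];L=max(e,key=np.linalg.norm)
    print(np.round(ctr),'world',np.round(R[0],1),'size',np.round(R[1],1),'long axis deg',round(np.degrees(np.arctan2(L[1],L[0]))%180,1))
for n,u,v,z in[('eraser',374,313,.012),('pot',499,322,.034),('cap',631,331,.011),('stone',170,302,.02),('g1',372,375,.024),('g2',492,397,.024)]:
    print(n,np.round(at(s,u/1.5625,v/1.5625,z),3))
E
```

```text
[115. 272.] world [243.3 367.1] size [91.6 57.3] long axis deg 49.2
[363. 221.] world [ 405.4 -284.5] size [15.3 45.4] long axis deg 110.6
[152. 209.] world [414.3 285.2] size [57.1 12.9] long axis deg 61.6
[278. 201.] world [451.3 -56.1] size [17.3 69.5] long axis deg 101.9
[237. 200.] world [449.5  56.7] size [20.9 18.5] long axis deg 66.5
[195. 208.] world [420.5 167.4] size [91.6 45.4] long axis deg 69.2
[414. 146.] world [ 618.6 -427.7] size [84.6 69.8] long axis deg 2.3
[195. 138.] world [618.9 180.2] size [227.3 124.2] long axis deg 89.3
[286. 134.] world [640.5 -69.3] size [174.1 503. ] long axis deg 92.3
eraser [0.448 0.05  0.012]
pot [ 0.436 -0.165  0.034]
cap [ 0.434 -0.397  0.011]
stone [0.452 0.404 0.02 ]
g1 [0.338 0.048 0.024]
g2 [ 0.309 -0.156  0.024]
```

View pics/crop1.png

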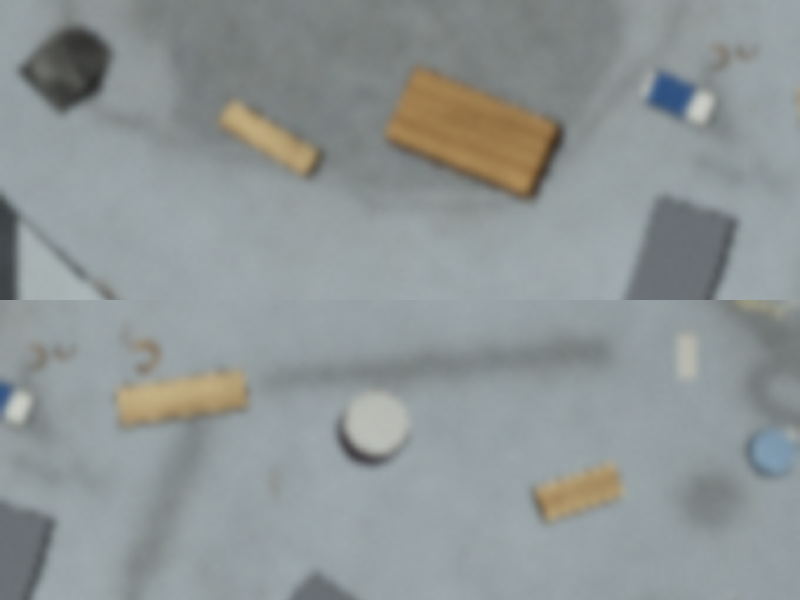

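```bash
cat >> h.py <<'E'
def plan(x,y,z,th=None):
    "th = world angle deg of tool x (long axis of the piece)"
    S=r.get_state();p=S['tool_pos'];from scipy.spatial.transform import Rotation as Ro
    R=Ro.from_quat(S['eef_rot']).as_matrix();t0=np.degrees(np.arctan2(R[1,0],R[0,0]))
    th=t0 if th is None else th
    dw=(th-t0+90)%180-90
    t=np.radians(t0+dw);ex=np.array([np.cos(t),np.sin(t)]);ey=np.array([np.sin(t),-np.cos(t)])
    d=np.array([x,y])-p[:2]
    print('pos',p.round(4),'th',t0.round(2),'tilt',R[:,2].round(3),'q7',S['q'][6].round(2),'F',S['contact_force'].round(1),'open',round(S['opening'],3),'t',S['clock'])
    print('wz',-np.radians(dw).round(4),' then dx',(d@ex).round(4),'dy',(d@ey).round(4),'dz',(p[2]-z).round(4))
E
python3 - <<'E'
from h import *
s=np.load('top0.npy',allow_pickle=True).item()
print('pot',at(s,319.6,206.4,.034),'eraser',at(s,239.3,200.5,.011))
P=[at(s,u/1.5625,v/1.5625,.02)[:2] for u,v in[(429,193),(584,182),(588,246),(433,257)]]
print('tray3',np.mean(P,0),np.round(P,3))
plan(.5,-.2,.2,69.2);plan(.4205,.167,.12,69.2)
E
```

```text
pot [ 0.435413   -0.16575663  0.034     ] eraser [0.44783316 0.05017466 0.011     ]
tray3 [ 0.62676387 -0.18232015] [[ 0.671 -0.039]
 [ 0.703 -0.318]
 [ 0.582 -0.323]
 [ 0.551 -0.049]]
pos [ 0.1904 -0.5947  0.249 ] th 17.76 tilt [-0.001  0.002 -1.   ] q7 -0.22 F [0.3 0.5 0.2] open 0.998 t 0.1
wz -0.8978  then dx 0.479 dy 0.1493 dz 0.049
pos [ 0.1904 -0.5947  0.249 ] th 17.76 tilt [-0.001  0.002 -1.   ] q7 -0.22 F [0.3 0.5 0.2] open 0.998 t 0.1
wz -0.8978  then dx 0.7938 dy -0.0554 dz 0.129
```

drive_tool:
  commands:
    - {"wz":-0.15}
    - {"wz":-0.15}
    - {"wz":-0.15}
    - {"wz":-0.15}
    - {"wz":-0.15}
    - {"wz":-0.148}
    - {"dx":0.04,"dy":0.0125,"dz":0.004}
    - {"dx":0.04,"dy":0.0125,"dz":0.004}
    - {"dx":0.04,"dy":0.0125,"dz":0.004}
    - {"dx":0.04,"dy":0.0125,"dz":0.004}
    - {"dx":0.04,"dy":0.0125,"dz":0.004}
    - {"dx":0.04,"dy":0.0125,"dz":0.004}
  grip_force: 15

```text
validation failed for argument at $.co...
```

drive_tool:
  commands:
    - {"dx":0.04,"dy":0.0125,"dz":0.004}
    - {"dx":0.04,"dy":0.0125,"dz":0.004}
    - {"dx":0.04,"dy":0.0125,"dz":0.004}
    - {"dx":0.04,"dy":0.0125,"dz":0.004}
    - {"dx":0.04,"dy":0.0125,"dz":0.004}
    - {"dx":0.04,"dy":0.0125,"dz":0.004}

```text
validation failed for argument at $.co...
```

```bash
python3 -c "
from h import *
plan(.4205,.167,.12,69.2)"
```

```text
pos [ 0.1904 -0.5947  0.249 ] th 17.76 tilt [-0.001  0.002 -1.   ] q7 -0.22 F [0.3 0.5 0.2] open 0.998 t 0.1
wz -0.8978  then dx 0.7938 dy -0.0554 dz 0.129
```

Rows may need every field.

drive_tool:
  commands:
    - {"dx":0,"dy":0,"dz":0,"wx":0,"wy":0,"wz":-0.15,"claw":1}
    - {"dx":0,"dy":0,"dz":0,"wx":0,"wy":0,"wz":-0.15,"claw":1}
    - {"dx":0,"dy":0,"dz":0,"wx":0,"wy":0,"wz":-0.15,"claw":1}
    - {"dx":0,"dy":0,"dz":0,"wx":0,"wy":0,"wz":-0.15,"claw":1}
    - {"dx":0,"dy":0,"dz":0,"wx":0,"wy":0,"wz":-0.15,"claw":1}
    - {"dx":0,"dy":0,"dz":0,"wx":0,"wy":0,"wz":-0.148,"claw":1}
  grip_force: 15

```text
clock: 0.7
tool_pos: [0.1903, -0.595, 0.2493]
eef_rot: [0.821, 0.57, 0.0, -0.001]
contact_force: [1.0, -0.1, 0.1]
opening: 1.0
```

drive_tool:
  commands:
    - {"dx":0.04,"dy":0.0125,"dz":0.004,"wx":0,"wy":0,"wz":0,"claw":1}
    - {"dx":0.04,"dy":0.0125,"dz":0.004,"wx":0,"wy":0,"wz":0,"claw":1}
    - {"dx":0.04,"dy":0.0125,"dz":0.004,"wx":0,"wy":0,"wz":0,"claw":1}
    - {"dx":0.04,"dy":0.0125,"dz":0.004,"wx":0,"wy":0,"wz":0,"claw":1}
    - {"dx":0.04,"dy":0.0125,"dz":0.004,"wx":0,"wy":0,"wz":0,"claw":1}
    - {"dx":0.04,"dy":0.0125,"dz":0.004,"wx":0,"wy":0,"wz":0,"claw":1}
    - {"dx":0.04,"dy":0.0125,"dz":0.004,"wx":0,"wy":0,"wz":0,"claw":1}
    - {"dx":0.04,"dy":0.0125,"dz":0.004,"wx":0,"wy":0,"wz":0,"claw":1}
    - {"dx":0.04,"dy":0.0125,"dz":0.004,"wx":0,"wy":0,"wz":0,"claw":1}
    - {"dx":0.04,"dy":0.0125,"dz":0.004,"wx":0,"wy":0,"wz":0,"claw":1}
    - {"dx":0.04,"dy":0.0125,"dz":0.004,"wx":0,"wy":0,"wz":0,"claw":1}
    - {"dx":0.04,"dy":0.0125,"dz":0.004,"wx":0,"wy":0,"wz":0,"claw":1}

```text
clock: 1.9
tool_pos: [0.5019, -0.1984, 0.2013]
eef_rot: [0.823, 0.568, -0.0, -0.0]
contact_force: [-0.2, -0.4, 0.5]
opening: 1.001
```

```bash
python3 -c "
from h import *
plan(.4205,.167,.12,69.2)"
```

```text
pos [ 0.5019 -0.1984  0.2013] th 69.2 tilt [-0.001 -0.    -1.   ] q7 -0.42 F [-0.2 -0.4  0.5] open 1.001 t 1.9
wz 0.0  then dx 0.3127 dy -0.2058 dz 0.0813
```

drive_tool:
  commands:
    - {"dx":0.039,"dy":-0.0257,"dz":0,"wx":0,"wy":0,"wz":0,"claw":1}
    - {"dx":0.039,"dy":-0.0257,"dz":0,"wx":0,"wy":0,"wz":0,"claw":1}
    - {"dx":0.039,"dy":-0.0257,"dz":0,"wx":0,"wy":0,"wz":0,"claw":1}
    - {"dx":0.039,"dy":-0.0257,"dz":0,"wx":0,"wy":0,"wz":0,"claw":1}
    - {"dx":0.039,"dy":-0.0257,"dz":0,"wx":0,"wy":0,"wz":0,"claw":1}
    - {"dx":0.039,"dy":-0.0257,"dz":0,"wx":0,"wy":0,"wz":0,"claw":1}
    - {"dx":0.039,"dy":-0.0257,"dz":0,"wx":0,"wy":0,"wz":0,"claw":1}
    - {"dx":0.039,"dy":-0.0257,"dz":0,"wx":0,"wy":0,"wz":0,"claw":1}
    - {"dx":0,"dy":0,"dz":0,"wx":0,"wy":0,"wz":0,"claw":1}

```text
clock: 2.8
tool_pos: [0.4182, 0.1731, 0.202]
eef_rot: [0.819, 0.573, 0.002, -0.002]
contact_force: [0.1, 0.2, -0.0]
opening: 0.997
```

```bash
python3 - <<'E'
from h import *
s=snap('side');np.save('side1.npy',s,allow_pickle=True)
plan(.4205,.167,.12,69.2)
im=s['color'][:,:,::-1].copy()
for n,p in dict(sand=(.4205,.167,.024),longb=(.451,-.056,.012),er=(.448,.05,.012),pot=(.4355,-.166,.034),short=(.405,-.2845,.014),t2=(.619,.18,.003),t3=(.627,-.182,.003)).items(): print(n,np.round(proj(s,p),1))
cv2.imwrite('pics/side1.png',cv2.resize(im[130:330,180:447],(800,600),interpolation=cv2.INTER_CUBIC))
E
```

```text
pos [0.4188 0.1688 0.2017] th 69.66 tilt [ 0.     0.002 -1.   ] q7 -1.14 F [ 0.9 -0.7  0.6] open 0.999 t 2.85
wz 0.0081  then dx -0.001 dy 0.0022 dz 0.0817
sand [232.7 177.5]
longb [265.2 210.5]
er [251.9 194.5]
pot [275.6 225.4]
short [284.2 256.8]
t2 [278.  168.8]
t3 [329.  219.6]
```

View pics/side1.png

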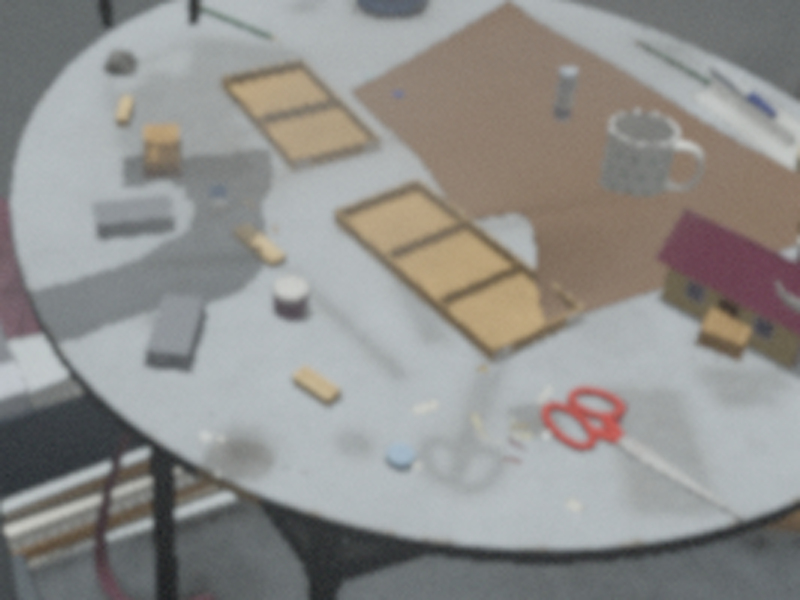

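Side view: sanding block top at (161,135), long balsa (261,243), eraser (217,190), pot lid (290,288), short balsa (318,381). Tray_two's divider middle is at (300,111), and tray_three's middle compartment is at (457,268). I'll triangulate these against the top view.

```bash
python3 - <<'E'
from h import *
t=np.load('top0.npy',allow_pickle=True).item();s=np.load('side1.npy',allow_pickle=True).item()
cv=lambda U,V:(180+(U+.5)/2.996-.5,130+(V+.5)/3-.5)
tops=dict(sand=proj(t,(.4205,.1674,.024)),longb=proj(t,(.4513,-.0561,.013)),er=(239.3,200.5),pot=(319.6,206.4),short=proj(t,(.4054,-.2845,.013)))
sd=dict(sand=(161,135),longb=(261,243),er=(217,190),pot=(290,288),short=(318,381))
for k in tops:
    a=ray(t,*tops[k]);b=ray(s,*cv(*sd[k]));p=tri([a,b]);print(k,p.round(4),'err mm',round(np.linalg.norm(np.cross(p-a[0],a[1]))*2000,1))
# tray rim corners: both views, 4 corners each
c2=lambda u,v:((u+.5)/1.5625-.5,(v+.5)/1.5625-.5)
for n,A,B in[('t3',[(429,193),(584,182),(588,246),(433,257)],[(417,184),(580,306),(495,355),(338,216)]),
             ('t2',[(245,182),(372,187),(369,252),(241,247)],[(301,64),(378,140),(295,165),(224,82)])]:
    P=[];
    for x,y in zip(A,B): P.append(tri([ray(t,*c2(*x)),ray(s,*cv(*y))]))
    Q=[at(s,*cv(*y),.02) for y in B];W=[at(t,*c2(*x),.02) for x in A]
    print(n,np.round(P,3).tolist(),'\n mean',np.mean(P,0).round(4),'side z20',np.mean(Q,0).round(4),'top z20',np.mean(W,0).round(4))
    for X in (W,Q):
        d=(X[0]+X[3]-X[1]-X[2])/2; print('  y-axis deg',np.degrees(np.arctan2(d[1],d[0])),'len',np.linalg.norm(d[:2]))
# pixel segmentation of trays in top view
im=t['color'][:,:,::-1]
cv2.imwrite('pics/tray.png',np.vstack([cv2.resize(im[110:170,150:242],(736,480),interpolation=cv2.INTER_CUBIC)[:300,:],cv2.resize(im[112:170,268:382],(736,374),interpolation=cv2.INTER_CUBIC)[:300]]))
E
```

```text
sand [0.4204 0.1649 0.0375] err mm 5.0
longb [ 0.4542 -0.0569  0.0099] err mm 4.6
er [0.4475 0.0495 0.0185] err mm 2.4
pot [ 0.4371 -0.1664  0.0322] err mm 2.6
short [ 0.4076 -0.2852  0.0133] err mm 4.6
t3 [[0.674, -0.039, 0.015], [0.701, -0.316, 0.027], [0.588, -0.326, 0.01], [0.557, -0.05, 0.011]] 
 mean [ 0.6299 -0.1826  0.0159] side z20 [ 0.6288 -0.1872  0.02  ] top z20 [ 0.6273 -0.1818  0.02  ]
  y-axis deg 96.54364258431842 len 0.27832119917729264
  y-axis deg 97.01747033469141 len 0.27135089740296386
t2 [[0.685, 0.296, 0.009], [0.68, 0.065, 0.017], [0.56, 0.064, 0.013], [0.562, 0.292, 0.012]] 
 mean [0.6218 0.1792 0.0129] side z20 [0.6183 0.1687 0.02  ] top z20 [0.6176 0.1784 0.02  ]
  y-axis deg 89.92377750876655 len 0.22770897896268003
  y-axis deg 89.29908178152121 len 0.22127732231901656
```

drive_tool:
  commands:
    - {"dx":-0.001,"dy":0.002,"dz":0.03,"wx":0,"wy":0,"wz":0.008,"claw":1}
    - {"dx":0,"dy":0,"dz":0.04,"wx":0,"wy":0,"wz":0,"claw":1}
    - {"dx":0,"dy":0,"dz":0.04,"wx":0,"wy":0,"wz":0,"claw":1}
    - {"dx":0,"dy":0,"dz":0.03,"wx":0,"wy":0,"wz":0,"claw":1}
    - {"dx":0,"dy":0,"dz":0.025,"wx":0,"wy":0,"wz":0,"claw":1}
    - {"dx":0,"dy":0,"dz":0.015,"wx":0,"wy":0,"wz":0,"claw":1}
    - {"dx":0,"dy":0,"dz":0.004,"wx":0,"wy":0,"wz":0,"claw":1}
    - {"dx":0,"dy":0,"dz":0,"wx":0,"wy":0,"wz":0,"claw":0.8}

```text
clock: 3.65
tool_pos: [0.4239, 0.1618, 0.0273]
eef_rot: [0.826, 0.564, -0.004, 0.0]
contact_force: [0.2, 0.1, 1.1]
opening: 0.935
```

drive_tool:
  commands:
    - {"dx":0,"dy":0,"dz":0,"wx":0,"wy":0,"wz":0,"claw":0}
    - {"dx":0,"dy":0,"dz":0,"wx":0,"wy":0,"wz":0,"claw":0}
    - {"dx":0,"dy":0,"dz":0,"wx":0,"wy":0,"wz":0,"claw":0}
    - {"dx":0,"dy":0,"dz":0,"wx":0,"wy":0,"wz":0,"claw":0}
    - {"dx":0,"dy":0,"dz":0,"wx":0,"wy":0,"wz":0,"claw":0}
    - {"dx":0,"dy":0,"dz":0,"wx":0,"wy":0,"wz":0,"claw":0}

```text
clock: 4.25
tool_pos: [0.4236, 0.1639, 0.0282]
eef_rot: [0.825, 0.565, -0.003, -0.0]
contact_force: [-1.0, -0.1, 3.5]
opening: 0.506
```

```bash
python3 -c "
from h import *
plan(.619,.2347,.1,0)"
```

```text
pos [0.4236 0.1639 0.0282] th 68.77 tilt [-0.005 -0.003 -1.   ] q7 -1.85 F [-1.  -0.1  3.5] open 0.506 t 4.25
wz 1.2002  then dx 0.1954 dy -0.0708 dz -0.0718
```

```bash
python3 -c "
from h import *
print(r.get_state()['q'].round(3))"
```

```text
[-0.442  0.919 -0.047  2.205  1.013  0.044 -1.853]
```

drive_tool:
  commands:
    - {"dx":0,"dy":0,"dz":0,"wx":0,"wy":0,"wz":0,"claw":0.75}
    - {"dx":0,"dy":0,"dz":0,"wx":0,"wy":0,"wz":0,"claw":0.75}
    - {"dx":0,"dy":0,"dz":0.005,"wx":0,"wy":0,"wz":0,"claw":0.75}
    - {"dx":0,"dy":0,"dz":0.005,"wx":0,"wy":0,"wz":0,"claw":0.75}
    - {"dx":0,"dy":0,"dz":0,"wx":0,"wy":0,"wz":0,"claw":0.75}

```text
clock: 4.75
tool_pos: [0.4236, 0.1635, 0.0188]
eef_rot: [0.825, 0.565, -0.003, -0.0]
contact_force: [0.7, 0.2, 0.3]
opening: 0.752
```

```bash
python3 -c "
from h import *
print(r.get_state()['q'].round(3)); plan(.4205,.166,.017,69.2)"
```

```text
[-0.437  0.939 -0.054  2.204  1.456  0.045 -2.294]
pos [0.4236 0.1635 0.0188] th 68.84 tilt [-0.005 -0.004 -1.   ] q7 -2.29 F [0.7 0.2 0.3] open 0.752 t 4.75
wz -0.0063  then dx 0.0012 dy -0.0038 dz 0.0018
```

drive_tool:
  commands:
    - {"dx":0,"dy":-0.003,"dz":0.002,"wx":0,"wy":0,"wz":0,"claw":0.7}
    - {"dx":0,"dy":0,"dz":0,"wx":0,"wy":0,"wz":0,"claw":0}
    - {"dx":0,"dy":0,"dz":0,"wx":0,"wy":0,"wz":0,"claw":0}
    - {"dx":0,"dy":0,"dz":0,"wx":0,"wy":0,"wz":0,"claw":0}
    - {"dx":0,"dy":0,"dz":0,"wx":0,"wy":0,"wz":0,"claw":0}
    - {"dx":0,"dy":0,"dz":0,"wx":0,"wy":0,"wz":0,"claw":0}
    - {"dx":0,"dy":0,"dz":-0.01,"wx":0,"wy":0,"wz":0,"claw":0}
    - {"dx":0,"dy":0,"dz":-0.03,"wx":0,"wy":0,"wz":0,"claw":0}
    - {"dx":0,"dy":0,"dz":-0.04,"wx":0,"wy":0,"wz":0,"claw":0}
    - {"dx":0,"dy":0,"dz":-0.04,"wx":0,"wy":0,"wz":0,"claw":0}

```text
clock: 5.75
tool_pos: [0.424, 0.1643, 0.1038]
eef_rot: [0.826, 0.564, -0.001, 0.003]
contact_force: [1.4, 0.5, -1.5]
opening: 0.503
```

```bash
python3 -c "
from h import *
print(r.get_state()['q'].round(3)); plan(.619,.2347,.1,0)"
```

```text
[-0.187  0.786 -0.468  2.179  0.977  0.404 -1.841]
pos [0.424  0.1643 0.1038] th 68.62 tilt [ 0.003 -0.006 -1.   ] q7 -1.84 F [ 1.4  0.5 -1.5] open 0.503 t 5.75
wz 1.1976  then dx 0.195 dy -0.0704 dz 0.0038
```

drive_tool:
  commands:
    - {"dx":0,"dy":0,"dz":-0.01,"wx":0,"wy":0,"wz":0.15,"claw":0}
    - {"dx":0,"dy":0,"dz":0,"wx":0,"wy":0,"wz":0.15,"claw":0}
    - {"dx":0,"dy":0,"dz":0,"wx":0,"wy":0,"wz":0.15,"claw":0}
    - {"dx":0,"dy":0,"dz":0,"wx":0,"wy":0,"wz":0.15,"claw":0}
    - {"dx":0,"dy":0,"dz":0,"wx":0,"wy":0,"wz":0.15,"claw":0}
    - {"dx":0,"dy":0,"dz":0,"wx":0,"wy":0,"wz":0.15,"claw":0}
    - {"dx":0,"dy":0,"dz":0,"wx":0,"wy":0,"wz":0.15,"claw":0}
    - {"dx":0,"dy":0,"dz":0,"wx":0,"wy":0,"wz":0.15,"claw":0}

```text
clock: 6.55
tool_pos: [0.4248, 0.1651, 0.1137]
eef_rot: [1.0, -0.004, 0.003, 0.002]
contact_force: [0.1, 0.9, -0.0]
opening: 0.507
```

drive_tool:
  commands:
    - {"dx":0.039,"dy":-0.014,"dz":0,"wx":0,"wy":0,"wz":0,"claw":0}
    - {"dx":0.039,"dy":-0.014,"dz":0,"wx":0,"wy":0,"wz":0,"claw":0}
    - {"dx":0.039,"dy":-0.014,"dz":0,"wx":0,"wy":0,"wz":0,"claw":0}
    - {"dx":0.039,"dy":-0.014,"dz":0,"wx":0,"wy":0,"wz":0,"claw":0}
    - {"dx":0.039,"dy":-0.014,"dz":0,"wx":0,"wy":0,"wz":0,"claw":0}
    - {"dx":0,"dy":0,"dz":0,"wx":0,"wy":0,"wz":0,"claw":0}

```text
clock: 7.15
tool_pos: [0.6253, 0.2364, 0.1149]
eef_rot: [1.0, -0.003, 0.006, -0.0]
contact_force: [-0.1, -0.2, -1.1]
opening: 0.511
```

```bash
python3 - <<'E'
from h import *
print(r.get_state()['q'].round(3)); plan(.619,.2347,.021,-.5)
s=snap('top'); im=s['color'][:,:,::-1]
cv2.imwrite('pics/top2.png',cv2.resize(im[105:225,140:300],(800,600),interpolation=cv2.INTER_CUBIC))
E
```

```text
[-0.243  0.924 -0.369  1.532  0.441  0.757 -2.374]
pos [0.6253 0.2364 0.1149] th -0.3 tilt [ 0.013  0.    -1.   ] q7 -2.37 F [-0.1 -0.2 -1.1] open 0.511 t 7.15
wz 0.0035  then dx -0.0063 dy 0.0018 dz 0.0939
```

View pics/top2.png

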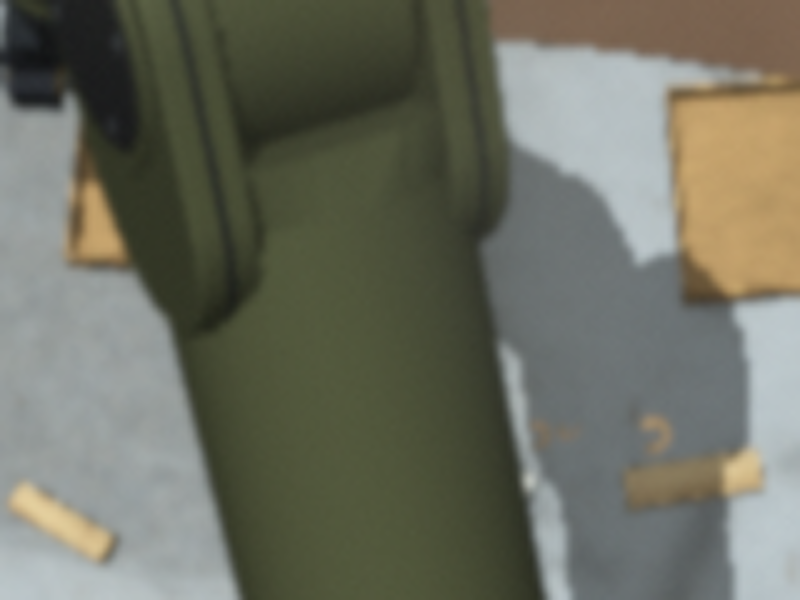

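drive_tool:
  commands:
    - {"dx":-0.006,"dy":0.002,"dz":0.01,"wx":0,"wy":-0.013,"wz":0,"claw":0}
    - {"dx":0,"dy":0,"dz":0.03,"wx":0,"wy":0,"wz":0,"claw":0}
    - {"dx":0,"dy":0,"dz":0.02,"wx":0,"wy":0,"wz":0,"claw":0}
    - {"dx":0,"dy":0,"dz":0,"wx":0,"wy":0,"wz":0,"claw":0}
    - {"dx":0,"dy":0,"dz":0,"wx":0,"wy":0,"wz":0,"claw":0}

```text
clock: 7.7
tool_pos: [0.6125, 0.232, 0.0545]
eef_rot: [1.0, -0.001, -0.004, 0.002]
contact_force: [0.1, 1.3, 0.2]
opening: 0.506
```

```bash
python3 - <<'E'
from h import *
print(r.get_state()['q'].round(3)); plan(.619,.2347,.021,-.5)
E
```

```text
[-0.256  1.    -0.338  1.573  0.474  0.661 -2.404]
pos [0.6125 0.232  0.0545] th -0.12 tilt [-0.008 -0.005 -1.   ] q7 -2.4 F [0.1 1.3 0.2] open 0.506 t 7.7
wz 0.0067  then dx 0.0065 dy -0.0028 dz 0.0335
```

drive_tool:
  commands:
    - {"dx":0.006,"dy":-0.002,"dz":0,"wx":0.005,"wy":0.008,"wz":0,"claw":0}
    - {"dx":0,"dy":0,"dz":0.015,"wx":0,"wy":0,"wz":0,"claw":0}
    - {"dx":0,"dy":0,"dz":0.01,"wx":0,"wy":0,"wz":0,"claw":0}
    - {"dx":0,"dy":0,"dz":0.005,"wx":0,"wy":0,"wz":0,"claw":0}
    - {"dx":0,"dy":0,"dz":0,"wx":0,"wy":0,"wz":0,"claw":0}
    - {"dx":0,"dy":0,"dz":0,"wx":0,"wy":0,"wz":0,"claw":0}

```text
clock: 8.3
tool_pos: [0.62, 0.2345, 0.0245]
eef_rot: [1.0, -0.001, 0.001, -0.0]
contact_force: [0.6, 0.4, -1.6]
opening: 0.51
```

```bash
python3 - <<'E'
from h import *
plan(.619,.2347,.021,-.5)
E
```

```text
pos [0.62   0.2345 0.0245] th -0.16 tilt [ 0.002  0.001 -1.   ] q7 -2.42 F [ 0.6  0.4 -1.6] open 0.51 t 8.3
wz 0.006  then dx -0.001 dy -0.0002 dz 0.0035
```

drive_tool:
  commands:
    - {"dx":0,"dy":0,"dz":0.003,"wx":0,"wy":0,"wz":0,"claw":0}
    - {"dx":0,"dy":0,"dz":0,"wx":0,"wy":0,"wz":0,"claw":0}
    - {"dx":0,"dy":0,"dz":0,"wx":0,"wy":0,"wz":0,"claw":0}

```text
clock: 8.6
tool_pos: [0.6202, 0.2345, 0.0218]
eef_rot: [1.0, -0.001, 0.001, -0.001]
contact_force: [0.1, -0.3, -0.7]
opening: 0.508
```

drive_tool:
  commands:
    - {"dx":0,"dy":0,"dz":0,"wx":0,"wy":0,"wz":0,"claw":0.62}
    - {"dx":0,"dy":0,"dz":0,"wx":0,"wy":0,"wz":0,"claw":0.62}
    - {"dx":0,"dy":0,"dz":0,"wx":0,"wy":0,"wz":0,"claw":0.62}
    - {"dx":0,"dy":0,"dz":-0.005,"wx":0,"wy":0,"wz":0,"claw":0.62}
    - {"dx":0,"dy":0,"dz":-0.02,"wx":0,"wy":0,"wz":0,"claw":0.62}
    - {"dx":0,"dy":0,"dz":-0.04,"wx":0,"wy":0,"wz":0,"claw":0.62}
    - {"dx":0,"dy":0,"dz":-0.04,"wx":0,"wy":0,"wz":0,"claw":0.62}
    - {"dx":0,"dy":0,"dz":0,"wx":0,"wy":0,"wz":0,"claw":0.62}

```text
clock: 9.4
tool_pos: [0.6235, 0.2365, 0.1331]
eef_rot: [1.0, -0.002, 0.006, -0.003]
contact_force: [0.6, 0.7, 0.9]
opening: 0.617
```

```bash
python3 - <<'E'
from h import *
plan(.4535,-.0565,.12,100)
E
```

```text
pos [0.6235 0.2365 0.1331] th -0.2 tilt [ 0.012  0.006 -1.   ] q7 -2.36 F [0.6 0.7 0.9] open 0.617 t 9.4
wz 1.3928  then dx 0.259 dy 0.2183 dz 0.0131
```

drive_tool:
  commands:
    - {"dx":0,"dy":0,"dz":0,"wx":-0.006,"wy":-0.01,"wz":-0.145,"claw":0.6}
    - {"dx":0,"dy":0,"dz":0,"wx":0,"wy":0,"wz":-0.145,"claw":0.6}
    - {"dx":0,"dy":0,"dz":0,"wx":0,"wy":0,"wz":-0.145,"claw":0.6}
    - {"dx":0,"dy":0,"dz":0,"wx":0,"wy":0,"wz":-0.145,"claw":0.6}
    - {"dx":0,"dy":0,"dz":0,"wx":0,"wy":0,"wz":-0.145,"claw":0.6}
    - {"dx":0,"dy":0,"dz":0,"wx":0,"wy":0,"wz":-0.145,"claw":0.6}
    - {"dx":0,"dy":0,"dz":0,"wx":0,"wy":0,"wz":-0.145,"claw":0.6}
    - {"dx":0,"dy":0,"dz":0,"wx":0,"wy":0,"wz":-0.145,"claw":0.6}
    - {"dx":0,"dy":0,"dz":0,"wx":0,"wy":0,"wz":-0.145,"claw":0.6}
    - {"dx":0,"dy":0,"dz":0,"wx":0,"wy":0,"wz":-0.145,"claw":0.6}
    - {"dx":0,"dy":0,"dz":0,"wx":0,"wy":0,"wz":-0.145,"claw":0.6}
    - {"dx":0,"dy":0,"dz":0,"wx":0,"wy":0,"wz":-0.145,"claw":0.6}

```text
clock: 10.6
tool_pos: [0.6197, 0.2339, 0.1263]
eef_rot: [0.644, 0.765, -0.005, -0.001]
contact_force: [0.8, 1.1, -0.3]
opening: 0.597
```

drive_tool:
  commands:
    - {"dx":-0.032,"dy":-0.027,"dz":0.001,"wx":0,"wy":0,"wz":0,"claw":0.6}
    - {"dx":-0.032,"dy":-0.027,"dz":0.001,"wx":0,"wy":0,"wz":0,"claw":0.6}
    - {"dx":-0.032,"dy":-0.027,"dz":0.001,"wx":0,"wy":0,"wz":0,"claw":0.6}
    - {"dx":-0.032,"dy":-0.027,"dz":0.001,"wx":0,"wy":0,"wz":0,"claw":0.6}
    - {"dx":-0.032,"dy":-0.027,"dz":0.001,"wx":0,"wy":0,"wz":0,"claw":0.6}
    - {"dx":-0.032,"dy":-0.027,"dz":0.001,"wx":0,"wy":0,"wz":0,"claw":0.6}
    - {"dx":-0.032,"dy":-0.027,"dz":0.001,"wx":0,"wy":0,"wz":0,"claw":0.6}
    - {"dx":-0.032,"dy":-0.027,"dz":0.001,"wx":0,"wy":0,"wz":0,"claw":0.6}
    - {"dx":0,"dy":0,"dz":0,"wx":0,"wy":0,"wz":0,"claw":0.6}
    - {"dx":0,"dy":0,"dz":0,"wx":0,"wy":0,"wz":0,"claw":0.6}

```text
clock: 11.6
tool_pos: [0.449, -0.0548, 0.1216]
eef_rot: [0.647, 0.763, -0.005, -0.001]
contact_force: [1.0, 1.1, 0.2]
opening: 0.599
```

```bash
python3 - <<'E'
from h import *
print(r.get_state()['q'].round(3))
plan(.4535,-.0565,.014,100)
s=snap('top'); im=s['color'][:,:,::-1]
cv2.imwrite('pics/top3.png',np.hstack([cv2.resize(im[110:170,150:242],(400,261)),cv2.resize(im[180:240,240:332],(400,261),interpolation=cv2.INTER_CUBIC)]))
E
```

```text
[ 0.47   0.813 -0.752  2.162  1.058  0.612 -0.91 ]
pos [ 0.449  -0.0548  0.1216] th 99.42 tilt [-0.008 -0.006 -1.   ] q7 -0.91 F [1.  1.1 0.2] open 0.599 t 11.6
wz -0.0102  then dx -0.0025 dy 0.0041 dz 0.1076
```

View pics/top3.png

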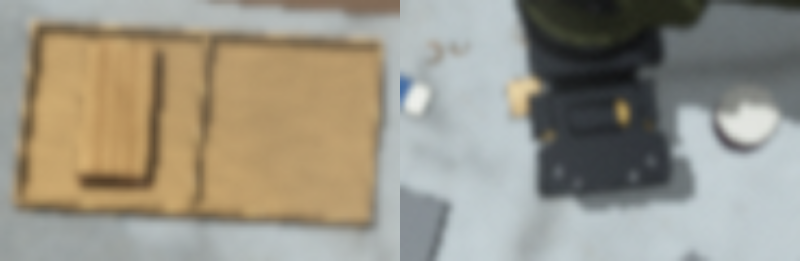

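drive_tool:
  commands:
    - {"dx":-0.0025,"dy":0.004,"dz":0.01,"wx":-0.009,"wy":0.005,"wz":-0.01,"claw":0.6}
    - {"dx":0,"dy":0,"dz":0.025,"wx":0,"wy":0,"wz":0,"claw":0.6}
    - {"dx":0,"dy":0,"dz":0.025,"wx":0,"wy":0,"wz":0,"claw":0.6}
    - {"dx":0,"dy":0,"dz":0.02,"wx":0,"wy":0,"wz":0,"claw":0.6}
    - {"dx":0,"dy":0,"dz":0.01,"wx":0,"wy":0,"wz":0,"claw":0.6}
    - {"dx":0,"dy":0,"dz":0,"wx":0,"wy":0,"wz":0,"claw":0.6}
    - {"dx":0,"dy":0,"dz":0,"wx":0,"wy":0,"wz":0,"claw":0.6}

```text
clock: 12.35
tool_pos: [0.4544, -0.0543, 0.0317]
eef_rot: [0.641, 0.767, 0.001, -0.0]
contact_force: [-0.7, -0.4, 0.7]
opening: 0.598
```

```bash
python3 - <<'E'
from h import *
print(r.get_state()['q'].round(3))
plan(.4535,-.0565,.014,100)
E
```

```text
[ 0.376  0.971 -0.589  2.184  1.43   0.479 -1.218]
pos [ 0.4544 -0.0543  0.0317] th 100.2 tilt [ 0.001  0.002 -1.   ] q7 -1.22 F [-0.7 -0.4  0.7] open 0.598 t 12.35
wz 0.0035  then dx -0.002 dy -0.0013 dz 0.0177
```

drive_tool:
  commands:
    - {"dx":-0.002,"dy":-0.001,"dz":0.01,"wx":0,"wy":0,"wz":0,"claw":0.6}
    - {"dx":0,"dy":0,"dz":0.0077,"wx":0,"wy":0,"wz":0,"claw":0.6}
    - {"dx":0,"dy":0,"dz":0,"wx":0,"wy":0,"wz":0,"claw":0.6}
    - {"dx":0,"dy":0,"dz":0,"wx":0,"wy":0,"wz":0,"claw":0}
    - {"dx":0,"dy":0,"dz":0,"wx":0,"wy":0,"wz":0,"claw":0}
    - {"dx":0,"dy":0,"dz":0,"wx":0,"wy":0,"wz":0,"claw":0}
    - {"dx":0,"dy":0,"dz":0,"wx":0,"wy":0,"wz":0,"claw":0}
    - {"dx":0,"dy":0,"dz":0,"wx":0,"wy":0,"wz":0,"claw":0}
    - {"dx":0,"dy":0,"dz":0,"wx":0,"wy":0,"wz":0,"claw":0}
  grip_force: 10

```text
clock: 13.25
tool_pos: [0.4532, -0.0578, 0.0142]
eef_rot: [0.642, 0.767, 0.001, 0.0]
contact_force: [0.6, -0.3, 4.6]
opening: 0.249
```

drive_tool:
  commands:
    - {"dx":0,"dy":0,"dz":-0.01,"wx":0,"wy":0,"wz":0,"claw":0}
    - {"dx":0,"dy":0,"dz":-0.03,"wx":0,"wy":0,"wz":0,"claw":0}
    - {"dx":0,"dy":0,"dz":-0.03,"wx":0,"wy":0,"wz":0,"claw":0}
    - {"dx":0,"dy":0,"dz":-0.03,"wx":0,"wy":0,"wz":0,"claw":0}

```text
clock: 13.65
tool_pos: [0.4524, -0.0577, 0.1148]
eef_rot: [0.642, 0.767, 0.0, -0.0]
contact_force: [0.2, 0.0, -0.9]
opening: 0.248
```

```bash
python3 - <<'E'
from h import *
plan(.619,.1215,.11,90)
plan(.619,.1215,.11,0)
E
```

```text
pos [ 0.4524 -0.0577  0.1148] th 100.14 tilt [-0.001  0.001 -1.   ] q7 -0.88 F [ 0.2  0.  -0.9] open 0.248 t 13.65
wz 0.177  then dx 0.1792 dy 0.1666 dz 0.0048
pos [ 0.4524 -0.0577  0.1148] th 100.14 tilt [-0.001  0.001 -1.   ] q7 -0.88 F [ 0.2  0.  -0.9] open 0.248 t 13.65
wz -1.3938  then dx -0.1666 dy 0.1792 dz 0.0048
```

drive_tool:
  commands:
    - {"dx":0,"dy":0,"dz":0,"wx":0,"wy":0,"wz":0.09,"claw":0}
    - {"dx":0,"dy":0,"dz":0,"wx":0,"wy":0,"wz":0.09,"claw":0}
    - {"dx":0.03,"dy":0.028,"dz":0,"wx":0,"wy":0,"wz":0,"claw":0}
    - {"dx":0.03,"dy":0.028,"dz":0,"wx":0,"wy":0,"wz":0,"claw":0}
    - {"dx":0.03,"dy":0.028,"dz":0,"wx":0,"wy":0,"wz":0,"claw":0}
    - {"dx":0.03,"dy":0.028,"dz":0,"wx":0,"wy":0,"wz":0,"claw":0}
    - {"dx":0.03,"dy":0.028,"dz":0,"wx":0,"wy":0,"wz":0,"claw":0}
    - {"dx":0.029,"dy":0.027,"dz":0,"wx":0,"wy":0,"wz":0,"claw":0}
    - {"dx":0,"dy":0,"dz":0,"wx":0,"wy":0,"wz":0,"claw":0}
    - {"dx":0,"dy":0,"dz":0,"wx":0,"wy":0,"wz":0,"claw":0}

```text
clock: 14.65
tool_pos: [0.62, 0.1209, 0.1135]
eef_rot: [0.708, 0.706, -0.0, -0.0]
contact_force: [-0.4, -0.6, -0.1]
opening: 0.246
```

```bash
python3 - <<'E'
from h import *
plan(.619,.1215,.017,90)
E
```

```text
pos [0.62   0.1209 0.1135] th 89.86 tilt [-0.001  0.    -1.   ] q7 -0.96 F [-0.4 -0.6 -0.1] open 0.246 t 14.65
wz -0.0025  then dx 0.0006 dy -0.001 dz 0.0965
```

drive_tool:
  commands:
    - {"dx":0,"dy":0,"dz":0.03,"wx":0,"wy":0,"wz":0,"claw":0}
    - {"dx":0,"dy":0,"dz":0.03,"wx":0,"wy":0,"wz":0,"claw":0}
    - {"dx":0,"dy":0,"dz":0.02,"wx":0,"wy":0,"wz":0,"claw":0}
    - {"dx":0,"dy":0,"dz":0.01,"wx":0,"wy":0,"wz":0,"claw":0}
    - {"dx":0,"dy":0,"dz":0.005,"wx":0,"wy":0,"wz":0,"claw":0}
    - {"dx":0,"dy":0,"dz":0,"wx":0,"wy":0,"wz":0,"claw":0}
    - {"dx":0,"dy":0,"dz":0,"wx":0,"wy":0,"wz":0,"claw":0}

```text
clock: 15.35
tool_pos: [0.6213, 0.1208, 0.0202]
eef_rot: [0.708, 0.706, 0.001, 0.0]
contact_force: [-0.3, -0.4, -0.2]
opening: 0.248
```

drive_tool:
  commands:
    - {"dx":0,"dy":0,"dz":0.001,"wx":0,"wy":0,"wz":0,"claw":0.4}
    - {"dx":0,"dy":0,"dz":0,"wx":0,"wy":0,"wz":0,"claw":0.4}
    - {"dx":0,"dy":0,"dz":0,"wx":0,"wy":0,"wz":0,"claw":0.4}
    - {"dx":0,"dy":0,"dz":-0.005,"wx":0,"wy":0,"wz":0,"claw":0.4}
    - {"dx":0,"dy":0,"dz":-0.02,"wx":0,"wy":0,"wz":0,"claw":0.4}
    - {"dx":0,"dy":0,"dz":-0.04,"wx":0,"wy":0,"wz":0,"claw":0.8}
    - {"dx":0,"dy":0,"dz":-0.04,"wx":0,"wy":0,"wz":0,"claw":0.8}

```text
clock: 16.05
tool_pos: [0.6202, 0.1206, 0.1254]
eef_rot: [0.708, 0.706, 0.0, -0.0]
contact_force: [0.8, -0.4, 0.0]
opening: 0.556
```

```bash
python3 - <<'E'
from h import *
plan(.437,-.166,.13,96.7)
E
```

```text
pos [0.6202 0.1206 0.1254] th 89.82 tilt [ 0.     0.001 -1.   ] q7 -0.95 F [ 0.8 -0.4  0. ] open 0.556 t 16.05
wz -0.1201  then dx -0.2633 dy -0.2154 dz -0.0046
```

drive_tool:
  commands:
    - {"dx":0,"dy":0,"dz":0,"wx":0,"wy":0,"wz":-0.12,"claw":0.9}
    - {"dx":-0.033,"dy":-0.027,"dz":0,"wx":0,"wy":0,"wz":0,"claw":0.9}
    - {"dx":-0.033,"dy":-0.027,"dz":0,"wx":0,"wy":0,"wz":0,"claw":0.9}
    - {"dx":-0.033,"dy":-0.027,"dz":0,"wx":0,"wy":0,"wz":0,"claw":0.9}
    - {"dx":-0.033,"dy":-0.027,"dz":0,"wx":0,"wy":0,"wz":0,"claw":0.9}
    - {"dx":-0.033,"dy":-0.027,"dz":0,"wx":0,"wy":0,"wz":0,"claw":0.9}
    - {"dx":-0.033,"dy":-0.027,"dz":0,"wx":0,"wy":0,"wz":0,"claw":0.9}
    - {"dx":-0.033,"dy":-0.027,"dz":0,"wx":0,"wy":0,"wz":0,"claw":0.9}
    - {"dx":-0.032,"dy":-0.0264,"dz":0,"wx":0,"wy":0,"wz":0,"claw":0.9}
    - {"dx":0,"dy":0,"dz":0,"wx":0,"wy":0,"wz":0,"claw":0.9}
    - {"dx":0,"dy":0,"dz":0,"wx":0,"wy":0,"wz":0,"claw":0.9}

```text
clock: 17.15
tool_pos: [0.4374, -0.1666, 0.124]
eef_rot: [0.666, 0.746, 0.001, 0.001]
contact_force: [0.8, 0.4, 0.4]
opening: 0.905
```

```bash
python3 - <<'E'
from h import *
print(r.get_state()['q'].round(3))
plan(.4365,-.166,.017,96.7)
s=snap('side'); im=s['color'][:,:,::-1]
cv2.imwrite('pics/side3.png',np.vstack([cv2.resize(im[140:200,230:330],(640,384),interpolation=cv2.INTER_CUBIC)[:290],cv2.resize(im[180:240,230:330],(640,384),interpolation=cv2.INTER_CUBIC)[:300]]))
E
```

```text
[ 0.709  0.811 -0.734  2.124  1.016  0.608 -0.656]
pos [ 0.4374 -0.1666  0.124 ] th 96.54 tilt [ 0.002 -0.    -1.   ] q7 -0.66 F [0.8 0.4 0.4] open 0.905 t 17.15
wz -0.0028  then dx 0.0007 dy -0.0008 dz 0.107
```

View pics/side3.png

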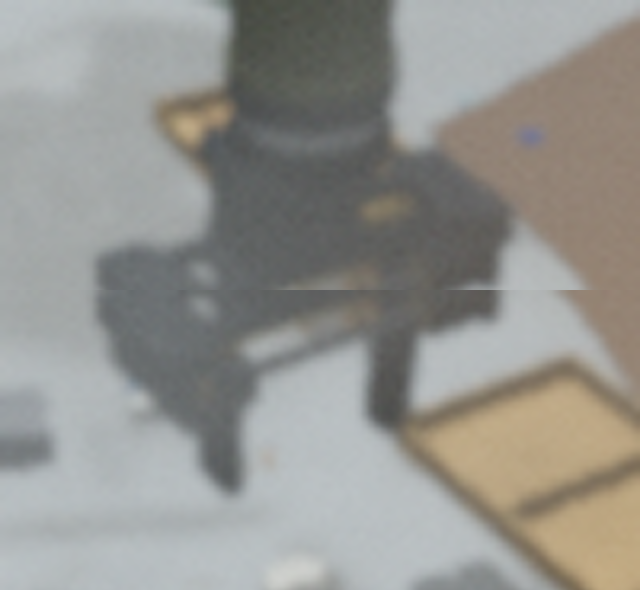

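The gripper straddles the pot (lid at (298,572)), so I'll descend.

drive_tool:
  commands:
    - {"dx":0,"dy":-0.001,"dz":0.025,"wx":0,"wy":0,"wz":0,"claw":0.9}
    - {"dx":0,"dy":0,"dz":0.03,"wx":0,"wy":0,"wz":0,"claw":0.9}
    - {"dx":0,"dy":0,"dz":0.025,"wx":0,"wy":0,"wz":0,"claw":0.9}
    - {"dx":0,"dy":0,"dz":0.015,"wx":0,"wy":0,"wz":0,"claw":0.9}
    - {"dx":0,"dy":0,"dz":0.009,"wx":0,"wy":0,"wz":0,"claw":0.9}
    - {"dx":0,"dy":0,"dz":0,"wx":0,"wy":0,"wz":0,"claw":0.7}
    - {"dx":0,"dy":0,"dz":0,"wx":0,"wy":0,"wz":0,"claw":0.6}
  grip_force: 15

```text
clock: 17.9
tool_pos: [0.4375, -0.1645, 0.0193]
eef_rot: [0.664, 0.748, 0.001, 0.0]
contact_force: [0.3, 0.1, -0.4]
opening: 0.74
```

drive_tool:
  commands:
    - {"dx":0,"dy":0,"dz":0,"wx":0,"wy":0,"wz":0,"claw":0.3}
    - {"dx":0,"dy":0,"dz":0,"wx":0,"wy":0,"wz":0,"claw":0.3}
    - {"dx":0,"dy":0,"dz":0,"wx":0,"wy":0,"wz":0,"claw":0.3}
    - {"dx":0,"dy":0,"dz":0,"wx":0,"wy":0,"wz":0,"claw":0.3}
    - {"dx":0,"dy":0,"dz":0,"wx":0,"wy":0,"wz":0,"claw":0.3}

```text
clock: 18.4
tool_pos: [0.4365, -0.1659, 0.0192]
eef_rot: [0.665, 0.747, 0.001, 0.0]
contact_force: [0.1, -1.4, 3.8]
opening: 0.428
```

```bash
python3 - <<'E'
from h import *
print(r.get_state()['q'].round(3))
plan(.629,-.183,.12,96.7)
E
```

```text
[ 0.585  0.986 -0.526  2.158  1.431  0.436 -1.026]
pos [ 0.4365 -0.1659  0.0192] th 96.66 tilt [ 0.001  0.001 -1.   ] q7 -1.03 F [ 0.1 -1.4  3.8] open 0.428 t 18.4
wz -0.0007  then dx -0.0395 dy 0.1892 dz -0.1008
```

drive_tool:
  commands:
    - {"dx":0,"dy":0,"dz":-0.01,"wx":0,"wy":0,"wz":0,"claw":0.3}
    - {"dx":0,"dy":0,"dz":-0.03,"wx":0,"wy":0,"wz":0,"claw":0.3}
    - {"dx":0,"dy":0,"dz":-0.03,"wx":0,"wy":0,"wz":0,"claw":0.3}
    - {"dx":0,"dy":0,"dz":-0.02,"wx":0,"wy":0,"wz":0,"claw":0.3}
    - {"dx":-0.008,"dy":0.038,"dz":0,"wx":0,"wy":0,"wz":0,"claw":0.3}
    - {"dx":-0.008,"dy":0.038,"dz":0,"wx":0,"wy":0,"wz":0,"claw":0.3}
    - {"dx":-0.008,"dy":0.038,"dz":0,"wx":0,"wy":0,"wz":0,"claw":0.3}
    - {"dx":-0.008,"dy":0.038,"dz":0,"wx":0,"wy":0,"wz":0,"claw":0.3}
    - {"dx":-0.0075,"dy":0.037,"dz":0,"wx":0,"wy":0,"wz":0,"claw":0.3}
    - {"dx":0,"dy":0,"dz":0,"wx":0,"wy":0,"wz":0,"claw":0.3}
    - {"dx":0,"dy":0,"dz":0,"wx":0,"wy":0,"wz":0,"claw":0.3}

```text
clock: 19.5
tool_pos: [0.6278, -0.1829, 0.1081]
eef_rot: [0.665, 0.747, 0.0, -0.001]
contact_force: [0.1, 0.1, -1.4]
opening: 0.429
```

```bash
python3 - <<'E'
from h import *
plan(.629,-.183,.0225,96.7)
E
```

```text
pos [ 0.6278 -0.1829  0.1081] th 96.67 tilt [-0.001  0.001 -1.   ] q7 -0.34 F [ 0.1  0.1 -1.4] open 0.429 t 19.5
wz -0.0005  then dx -0.0003 dy 0.0012 dz 0.0856
```

drive_tool:
  commands:
    - {"dx":0,"dy":0.001,"dz":0.03,"wx":0,"wy":0,"wz":0,"claw":0.3}
    - {"dx":0,"dy":0,"dz":0.025,"wx":0,"wy":0,"wz":0,"claw":0.3}
    - {"dx":0,"dy":0,"dz":0.015,"wx":0,"wy":0,"wz":0,"claw":0.3}
    - {"dx":0,"dy":0,"dz":0.01,"wx":0,"wy":0,"wz":0,"claw":0.3}
    - {"dx":0,"dy":0,"dz":0.003,"wx":0,"wy":0,"wz":0,"claw":0.3}
    - {"dx":0,"dy":0,"dz":0,"wx":0,"wy":0,"wz":0,"claw":0.3}
    - {"dx":0,"dy":0,"dz":0,"wx":0,"wy":0,"wz":0,"claw":0.3}

```text
clock: 20.2
tool_pos: [0.6302, -0.183, 0.027]
eef_rot: [0.665, 0.747, 0.001, 0.001]
contact_force: [0.6, -0.6, 0.4]
opening: 0.427
```

```bash
python3 - <<'E'
from h import *
plan(.629,-.183,.0225,96.7)
E
```

```text
pos [ 0.6302 -0.183   0.027 ] th 96.66 tilt [ 0.002  0.001 -1.   ] q7 -0.41 F [ 0.6 -0.6  0.4] open 0.427 t 20.2
wz -0.0007  then dx 0.0001 dy -0.0011 dz 0.0045
```

drive_tool:
  commands:
    - {"dx":0,"dy":-0.001,"dz":0.003,"wx":0,"wy":0,"wz":0,"claw":0.3}
    - {"dx":0,"dy":0,"dz":0.001,"wx":0,"wy":0,"wz":0,"claw":0.3}
    - {"dx":0,"dy":0,"dz":0,"wx":0,"wy":0,"wz":0,"claw":0.3}
    - {"dx":0,"dy":0,"dz":0,"wx":0,"wy":0,"wz":0,"claw":0.58}
    - {"dx":0,"dy":0,"dz":0,"wx":0,"wy":0,"wz":0,"claw":0.58}
    - {"dx":0,"dy":0,"dz":0,"wx":0,"wy":0,"wz":0,"claw":0.58}
    - {"dx":0,"dy":0,"dz":0,"wx":0,"wy":0,"wz":0,"claw":0.58}
    - {"dx":0,"dy":0,"dz":-0.01,"wx":0,"wy":0,"wz":0,"claw":0.58}
    - {"dx":0,"dy":0,"dz":-0.03,"wx":0,"wy":0,"wz":0,"claw":0.58}
    - {"dx":0,"dy":0,"dz":-0.04,"wx":0,"wy":0,"wz":0,"claw":0.58}
    - {"dx":0,"dy":0,"dz":-0.03,"wx":0,"wy":0,"wz":0,"claw":0.58}

```text
clock: 21.3
tool_pos: [0.6291, -0.1828, 0.1348]
eef_rot: [0.665, 0.747, 0.001, 0.001]
contact_force: [0.9, 0.1, 0.5]
opening: 0.581
```

```bash
python3 - <<'E'
from h import *
plan(.4477,.050,.13,70)
E
```

```text
pos [ 0.6291 -0.1828  0.1348] th 96.69 tilt [ 0.003  0.001 -1.   ] q7 -0.32 F [0.9 0.1 0.5] open 0.581 t 21.3
wz 0.4658  then dx 0.1567 dy -0.2501 dz 0.0048
```

drive_tool:
  commands:
    - {"dx":0,"dy":0,"dz":0,"wx":0,"wy":0,"wz":0.1165,"claw":0.58}
    - {"dx":0,"dy":0,"dz":0,"wx":0,"wy":0,"wz":0.1165,"claw":0.58}
    - {"dx":0,"dy":0,"dz":0,"wx":0,"wy":0,"wz":0.1165,"claw":0.58}
    - {"dx":0,"dy":0,"dz":0,"wx":0,"wy":0,"wz":0.1165,"claw":0.58}
    - {"dx":0.0224,"dy":-0.0357,"dz":0,"wx":0,"wy":0,"wz":0,"claw":0.58}
    - {"dx":0.0224,"dy":-0.0357,"dz":0,"wx":0,"wy":0,"wz":0,"claw":0.58}
    - {"dx":0.0224,"dy":-0.0357,"dz":0,"wx":0,"wy":0,"wz":0,"claw":0.58}
    - {"dx":0.0224,"dy":-0.0357,"dz":0,"wx":0,"wy":0,"wz":0,"claw":0.58}
    - {"dx":0.0224,"dy":-0.0357,"dz":0,"wx":0,"wy":0,"wz":0,"claw":0.58}
    - {"dx":0.0224,"dy":-0.0357,"dz":0,"wx":0,"wy":0,"wz":0,"claw":0.58}
    - {"dx":0.0224,"dy":-0.0357,"dz":0,"wx":0,"wy":0,"wz":0,"claw":0.58}
    - {"dx":0,"dy":0,"dz":0,"wx":0,"wy":0,"wz":0,"claw":0.58}

```text
clock: 22.5
tool_pos: [0.4444, 0.0556, 0.1333]
eef_rot: [0.816, 0.578, 0.001, -0.002]
contact_force: [1.1, 0.7, -0.4]
opening: 0.579
```

drive_tool:
  commands:
    - {"dx":0,"dy":0,"dz":0,"wx":0,"wy":0,"wz":0,"claw":0.58}

```text
clock: 22.6
tool_pos: [0.4474, 0.0507, 0.1327]
eef_rot: [0.818, 0.575, 0.001, 0.0]
contact_force: [0.7, 0.8, -0.4]
opening: 0.577
```

```bash
python3 - <<'E'
from h import *
print(r.get_state()['q'].round(3))
plan(.4477,.050,.014,70)
s=snap('top'); im=s['color'][:,:,::-1]
cv2.imwrite('pics/top4.png',cv2.resize(im[108:226,150:385],(800,402),interpolation=cv2.INTER_CUBIC))
E
```

```text
[ 0.107  0.729 -0.517  2.175  0.861  0.449 -1.45 ]
pos [0.4474 0.0507 0.1327] th 70.15 tilt [ 0.002  0.001 -1.   ] q7 -1.45 F [ 0.7  0.8 -0.4] open 0.577 t 22.6
wz 0.0025  then dx -0.0006 dy 0.0005 dz 0.1187
```

View pics/top4.png

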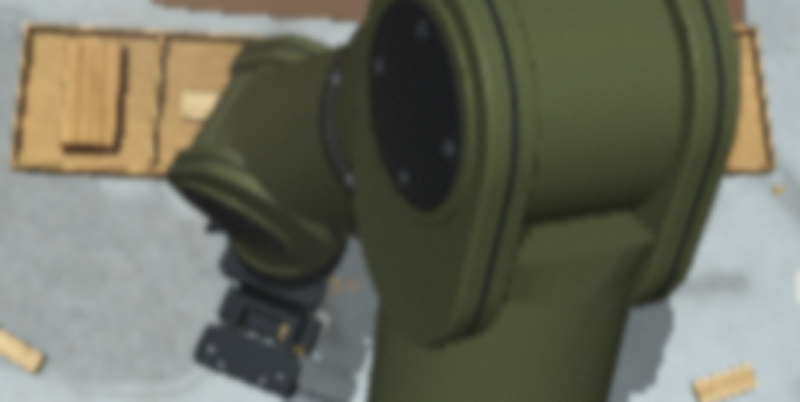

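Sanding block and long balsa sit flat in tray_two. Next is the eraser descent.

drive_tool:
  commands:
    - {"dx":0,"dy":0,"dz":0.03,"wx":0,"wy":0,"wz":0,"claw":0.58}
    - {"dx":0,"dy":0,"dz":0.025,"wx":0,"wy":0,"wz":0,"claw":0.58}
    - {"dx":0,"dy":0,"dz":0.025,"wx":0,"wy":0,"wz":0,"claw":0.58}
    - {"dx":0,"dy":0,"dz":0.015,"wx":0,"wy":0,"wz":0,"claw":0.58}
    - {"dx":0,"dy":0,"dz":0.01,"wx":0,"wy":0,"wz":0,"claw":0.58}
    - {"dx":0,"dy":0,"dz":0,"wx":0,"wy":0,"wz":0,"claw":0.58}
    - {"dx":0,"dy":0,"dz":0,"wx":0,"wy":0,"wz":0,"claw":0.58}
  grip_force: 10

```text
clock: 23.35
tool_pos: [0.449, 0.0491, 0.0275]
eef_rot: [0.82, 0.573, 0.0, -0.0]
contact_force: [-0.2, 0.2, -0.4]
opening: 0.58
```

```bash
python3 - <<'E'
from h import *
print(r.get_state()['q'].round(3))
plan(.4477,.050,.014,70)
E
```

```text
[-0.175  0.92  -0.057  2.218  1.48   0.044 -2.041]
pos [0.449  0.0491 0.0275] th 69.87 tilt [ 0.     0.001 -1.   ] q7 -2.04 F [-0.2  0.2 -0.4] open 0.58 t 23.35
wz -0.0023  then dx 0.0004 dy -0.0015 dz 0.0135
```

drive_tool:
  commands:
    - {"dx":0,"dy":-0.001,"dz":0.005,"wx":0,"wy":0,"wz":0,"claw":0.58}
    - {"dx":0,"dy":0,"dz":0.005,"wx":0,"wy":0,"wz":0,"claw":0.58}
    - {"dx":0,"dy":0,"dz":0.0035,"wx":0,"wy":0,"wz":0,"claw":0.58}
    - {"dx":0,"dy":0,"dz":0,"wx":0,"wy":0,"wz":0,"claw":0.58}
    - {"dx":0,"dy":0,"dz":0,"wx":0,"wy":0,"wz":0,"claw":0.5}

```text
clock: 23.85
tool_pos: [0.4474, 0.0499, 0.0143]
eef_rot: [0.82, 0.573, 0.0, -0.001]
contact_force: [-0.1, 0.2, -0.4]
opening: 0.515
```

```bash
python3 - <<'E'
from h import *
print(r.get_state()['q'].round(3))
plan(.4477,.050,.014,70)
E
```

```text
[-0.115  0.95  -0.158  2.217  1.721  0.129 -2.281]
pos [0.4474 0.0499 0.0143] th 69.89 tilt [-0.     0.001 -1.   ] q7 -2.28 F [-0.1  0.2 -0.4] open 0.515 t 23.85
wz -0.002  then dx 0.0002 dy 0.0002 dz 0.0003
```

drive_tool:
  commands:
    - {"dx":0,"dy":0,"dz":0,"wx":0,"wy":0,"wz":0,"claw":0}
    - {"dx":0,"dy":0,"dz":0,"wx":0,"wy":0,"wz":0,"claw":0}
    - {"dx":0,"dy":0,"dz":0,"wx":0,"wy":0,"wz":0,"claw":0}
    - {"dx":0,"dy":0,"dz":0,"wx":0,"wy":0,"wz":0,"claw":0}
    - {"dx":0,"dy":0,"dz":0,"wx":0,"wy":0,"wz":0,"claw":0}
    - {"dx":0,"dy":0,"dz":0,"wx":0,"wy":0,"wz":0,"claw":0}
    - {"dx":0,"dy":0,"dz":-0.01,"wx":0,"wy":0,"wz":0,"claw":0}
    - {"dx":0,"dy":0,"dz":-0.03,"wx":0,"wy":0,"wz":0,"claw":0}
    - {"dx":0,"dy":0,"dz":-0.03,"wx":0,"wy":0,"wz":0,"claw":0}
    - {"dx":0,"dy":0,"dz":-0.03,"wx":0,"wy":0,"wz":0,"claw":0}
    - {"dx":0,"dy":0,"dz":0,"wx":0,"wy":0,"wz":0,"claw":0}

```text
clock: 24.95
tool_pos: [0.4533, 0.0499, 0.0893]
eef_rot: [0.82, 0.572, 0.008, 0.006]
contact_force: [0.1, 0.9, 0.2]
opening: 0.211
```

```bash
python3 - <<'E'
from h import *
plan(.618,-.0906,.11,96.7)
E
```

```text
pos [0.4533 0.0499 0.0893] th 69.78 tilt [ 0.02 -0.   -1.  ] q7 -1.63 F [0.1 0.9 0.2] open 0.211 t 24.95
wz -0.4699  then dx -0.1587 dy 0.1472 dz -0.0207
```

drive_tool:
  commands:
    - {"dx":0,"dy":0,"dz":-0.02,"wx":0.018,"wy":-0.007,"wz":0,"claw":0}
    - {"dx":0,"dy":0,"dz":0,"wx":0,"wy":0,"wz":-0.1175,"claw":0}
    - {"dx":0,"dy":0,"dz":0,"wx":0,"wy":0,"wz":-0.1175,"claw":0}
    - {"dx":0,"dy":0,"dz":0,"wx":0,"wy":0,"wz":-0.1175,"claw":0}
    - {"dx":0,"dy":0,"dz":0,"wx":0,"wy":0,"wz":-0.1175,"claw":0}
    - {"dx":-0.0265,"dy":0.0245,"dz":0,"wx":0,"wy":0,"wz":0,"claw":0}
    - {"dx":-0.0265,"dy":0.0245,"dz":0,"wx":0,"wy":0,"wz":0,"claw":0}
    - {"dx":-0.0265,"dy":0.0245,"dz":0,"wx":0,"wy":0,"wz":0,"claw":0}
    - {"dx":-0.0265,"dy":0.0245,"dz":0,"wx":0,"wy":0,"wz":0,"claw":0}
    - {"dx":-0.0265,"dy":0.0245,"dz":0,"wx":0,"wy":0,"wz":0,"claw":0}
    - {"dx":-0.0265,"dy":0.0245,"dz":0,"wx":0,"wy":0,"wz":0,"claw":0}
    - {"dx":0,"dy":0,"dz":0,"wx":0,"wy":0,"wz":0,"claw":0}

```text
clock: 26.15
tool_pos: [0.6196, -0.0971, 0.105]
eef_rot: [0.667, 0.745, -0.003, 0.002]
contact_force: [-1.0, -0.1, -0.2]
opening: 0.208
```

drive_tool:
  commands:
    - {"dx":0,"dy":0,"dz":0,"wx":0,"wy":0,"wz":0,"claw":0}

```text
clock: 26.25
tool_pos: [0.6162, -0.0921, 0.1054]
eef_rot: [0.665, 0.747, -0.003, -0.0]
contact_force: [-0.5, -0.2, -0.8]
opening: 0.214
```

```bash
python3 - <<'E'
from h import *
plan(.618,-.0906,.0175,96.7)
E
```

```text
pos [ 0.6162 -0.0921  0.1054] th 96.66 tilt [-0.004 -0.004 -1.   ] q7 -0.52 F [-0.5 -0.2 -0.8] open 0.214 t 26.25
wz -0.0008  then dx 0.0013 dy 0.0019 dz 0.0879
```

drive_tool:
  commands:
    - {"dx":0.001,"dy":0.002,"dz":0.03,"wx":-0.004,"wy":0.003,"wz":0,"claw":0}
    - {"dx":0,"dy":0,"dz":0.025,"wx":0,"wy":0,"wz":0,"claw":0}
    - {"dx":0,"dy":0,"dz":0.015,"wx":0,"wy":0,"wz":0,"claw":0}
    - {"dx":0,"dy":0,"dz":0.01,"wx":0,"wy":0,"wz":0,"claw":0}
    - {"dx":0,"dy":0,"dz":0.004,"wx":0,"wy":0,"wz":0,"claw":0}
    - {"dx":0,"dy":0,"dz":0,"wx":0,"wy":0,"wz":0,"claw":0}
    - {"dx":0,"dy":0,"dz":0,"wx":0,"wy":0,"wz":0,"claw":0}

```text
clock: 26.95
tool_pos: [0.6191, -0.0901, 0.0237]
eef_rot: [0.664, 0.748, 0.001, 0.001]
contact_force: [-1.1, -0.3, 0.3]
opening: 0.215
```

```bash
python3 - <<'E'
from h import *
plan(.618,-.0906,.0175,96.7)
E
```

```text
pos [ 0.6191 -0.0901  0.0237] th 96.75 tilt [ 0.002 -0.    -1.   ] q7 -0.6 F [-1.1 -0.3  0.3] open 0.215 t 26.95
wz 0.0009  then dx -0.0003 dy -0.0012 dz 0.0062
```

drive_tool:
  commands:
    - {"dx":0,"dy":0,"dz":0.004,"wx":0,"wy":0,"wz":0,"claw":0}
    - {"dx":0,"dy":0,"dz":0.0015,"wx":0,"wy":0,"wz":0,"claw":0}
    - {"dx":0,"dy":0,"dz":0,"wx":0,"wy":0,"wz":0,"claw":0}
    - {"dx":0,"dy":0,"dz":0,"wx":0,"wy":0,"wz":0,"claw":0.4}
    - {"dx":0,"dy":0,"dz":0,"wx":0,"wy":0,"wz":0,"claw":0.4}
    - {"dx":0,"dy":0,"dz":0,"wx":0,"wy":0,"wz":0,"claw":0.4}
    - {"dx":0,"dy":0,"dz":-0.005,"wx":0,"wy":0,"wz":0,"claw":0.4}
    - {"dx":0,"dy":0,"dz":-0.02,"wx":0,"wy":0,"wz":0,"claw":0.4}
    - {"dx":0,"dy":0,"dz":-0.04,"wx":0,"wy":0,"wz":0,"claw":0.6}
    - {"dx":0,"dy":0,"dz":-0.04,"wx":0,"wy":0,"wz":0,"claw":0.6}

```text
clock: 27.95
tool_pos: [0.6182, -0.09, 0.1246]
eef_rot: [0.664, 0.748, 0.0, 0.0]
contact_force: [1.1, 0.0, 0.0]
opening: 0.556
```

```bash
python3 - <<'E'
from h import *
plan(.407,-.285,.13,109)
E
```

```text
pos [ 0.6182 -0.09    0.1246] th 96.78 tilt [ 0.  0. -1.] q7 -0.5 F [1.1 0.  0. ] open 0.556 t 27.95
wz -0.2132  then dx -0.1156 dy -0.2632 dz -0.0054
```

drive_tool:
  commands:
    - {"dx":0,"dy":0,"dz":0,"wx":0,"wy":0,"wz":-0.1066,"claw":0.6}
    - {"dx":0,"dy":0,"dz":0,"wx":0,"wy":0,"wz":-0.1066,"claw":0.6}
    - {"dx":-0.0165,"dy":-0.0376,"dz":0,"wx":0,"wy":0,"wz":0,"claw":0.6}
    - {"dx":-0.0165,"dy":-0.0376,"dz":0,"wx":0,"wy":0,"wz":0,"claw":0.6}
    - {"dx":-0.0165,"dy":-0.0376,"dz":0,"wx":0,"wy":0,"wz":0,"claw":0.6}
    - {"dx":-0.0165,"dy":-0.0376,"dz":0,"wx":0,"wy":0,"wz":0,"claw":0.6}
    - {"dx":-0.0165,"dy":-0.0376,"dz":0,"wx":0,"wy":0,"wz":0,"claw":0.6}
    - {"dx":-0.0165,"dy":-0.0376,"dz":0,"wx":0,"wy":0,"wz":0,"claw":0.6}
    - {"dx":-0.0165,"dy":-0.0376,"dz":0,"wx":0,"wy":0,"wz":0,"claw":0.6}
    - {"dx":0,"dy":0,"dz":0,"wx":0,"wy":0,"wz":0,"claw":0.6}
    - {"dx":0,"dy":0,"dz":0,"wx":0,"wy":0,"wz":0,"claw":0.6}

```text
clock: 29.05
tool_pos: [0.4071, -0.286, 0.1235]
eef_rot: [0.582, 0.813, 0.0, 0.001]
contact_force: [1.7, 0.7, -0.0]
opening: 0.599
```

```bash
python3 - <<'E'
from h import *
print(r.get_state()['q'].round(3))
plan(.407,-.285,.014,109)
s=snap('top'); im=s['color'][:,:,::-1]
cv2.imwrite('pics/top5.png',cv2.resize(im[108:235,240:410],(800,598),interpolation=cv2.INTER_CUBIC))
E
```

```text
[ 0.977  0.846 -0.774  2.039  0.984  0.68  -0.132]
pos [ 0.4071 -0.286   0.1235] th 108.84 tilt [ 0.002 -0.001 -1.   ] q7 -0.13 F [ 1.7  0.7 -0. ] open 0.599 t 29.05
wz -0.0028  then dx 0.001 dy 0.0003 dz 0.1095
```

View pics/top5.png

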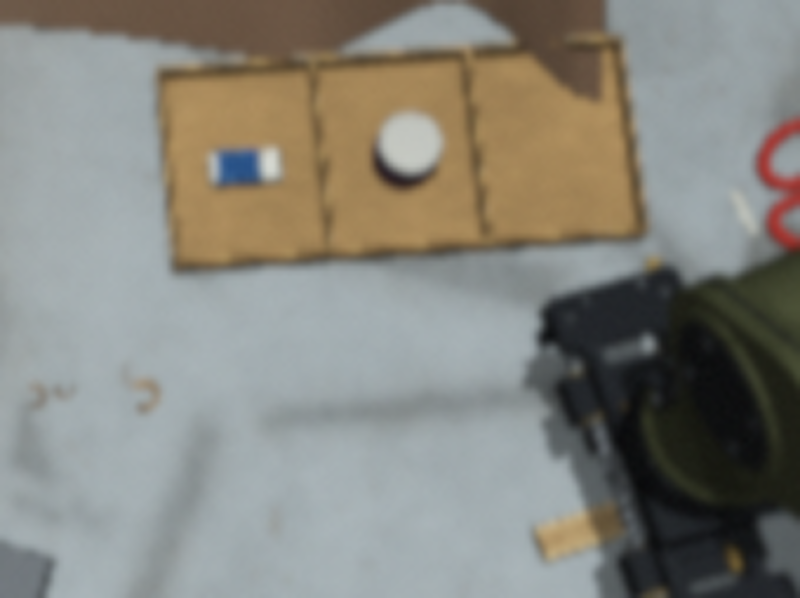

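Eraser (245,167) and pot (408,145) are in tray_three, centred, and the tray has not moved. Now the short balsa.

drive_tool:
  commands:
    - {"dx":0.001,"dy":0,"dz":0.03,"wx":0,"wy":0,"wz":0,"claw":0.6}
    - {"dx":0,"dy":0,"dz":0.025,"wx":0,"wy":0,"wz":0,"claw":0.6}
    - {"dx":0,"dy":0,"dz":0.02,"wx":0,"wy":0,"wz":0,"claw":0.6}
    - {"dx":0,"dy":0,"dz":0.015,"wx":0,"wy":0,"wz":0,"claw":0.6}
    - {"dx":0,"dy":0,"dz":0.01,"wx":0,"wy":0,"wz":0,"claw":0.6}
    - {"dx":0,"dy":0,"dz":0,"wx":0,"wy":0,"wz":0,"claw":0.6}
    - {"dx":0,"dy":0,"dz":0,"wx":0,"wy":0,"wz":0,"claw":0.6}

```text
clock: 29.8
tool_pos: [0.4084, -0.2831, 0.0228]
eef_rot: [0.58, 0.815, 0.001, 0.001]
contact_force: [0.4, -0.0, 0.8]
opening: 0.6
```

```bash
python3 - <<'E'
from h import *
plan(.407,-.285,.014,109)
E
```

```text
pos [ 0.4084 -0.2831  0.0228] th 109.08 tilt [ 0.002  0.    -1.   ] q7 -0.39 F [ 0.4 -0.   0.8] open 0.6 t 29.8
wz 0.0014  then dx -0.0013 dy -0.0019 dz 0.0088
```

drive_tool:
  commands:
    - {"dx":-0.001,"dy":-0.001,"dz":0.005,"wx":0,"wy":0,"wz":0,"claw":0.6}
    - {"dx":0,"dy":0,"dz":0.0035,"wx":0,"wy":0,"wz":0,"claw":0.6}
    - {"dx":0,"dy":0,"dz":0,"wx":0,"wy":0,"wz":0,"claw":0.3}
    - {"dx":0,"dy":0,"dz":0,"wx":0,"wy":0,"wz":0,"claw":0}
    - {"dx":0,"dy":0,"dz":0,"wx":0,"wy":0,"wz":0,"claw":0}
    - {"dx":0,"dy":0,"dz":0,"wx":0,"wy":0,"wz":0,"claw":0}
    - {"dx":0,"dy":0,"dz":0,"wx":0,"wy":0,"wz":0,"claw":0}
    - {"dx":0,"dy":0,"dz":0,"wx":0,"wy":0,"wz":0,"claw":0}
    - {"dx":0,"dy":0,"dz":0,"wx":0,"wy":0,"wz":0,"claw":0}

```text
clock: 30.7
tool_pos: [0.4063, -0.2855, 0.0138]
eef_rot: [0.581, 0.814, 0.0, 0.0]
contact_force: [-1.3, 0.2, 1.9]
opening: 0.226
```

drive_tool:
  commands:
    - {"dx":0,"dy":0,"dz":-0.01,"wx":0,"wy":0,"wz":0,"claw":0}
    - {"dx":0,"dy":0,"dz":-0.03,"wx":0,"wy":0,"wz":0,"claw":0}
    - {"dx":0,"dy":0,"dz":-0.03,"wx":0,"wy":0,"wz":0,"claw":0}
    - {"dx":0,"dy":0,"dz":-0.03,"wx":0,"wy":0,"wz":0,"claw":0}
    - {"dx":0,"dy":0,"dz":0,"wx":0,"wy":0,"wz":0.107,"claw":0}
    - {"dx":0,"dy":0,"dz":0,"wx":0,"wy":0,"wz":0.107,"claw":0}

```text
clock: 31.3
tool_pos: [0.4065, -0.2858, 0.1147]
eef_rot: [0.666, 0.746, 0.0, 0.001]
contact_force: [0.6, 0.2, -0.8]
opening: 0.223
```

```bash
python3 - <<'E'
from h import *
plan(.6399,-.2754,.11,96.7)
E
```

```text
pos [ 0.4065 -0.2858  0.1147] th 96.44 tilt [ 0.002 -0.001 -1.   ] q7 -0.33 F [ 0.6  0.2 -0.8] open 0.223 t 31.3
wz -0.0046  then dx -0.017 dy 0.233 dz 0.0047
```

drive_tool:
  commands:
    - {"dx":-0.0028,"dy":0.0388,"dz":0,"wx":0,"wy":0,"wz":0,"claw":0}
    - {"dx":-0.0028,"dy":0.0388,"dz":0,"wx":0,"wy":0,"wz":0,"claw":0}
    - {"dx":-0.0028,"dy":0.0388,"dz":0,"wx":0,"wy":0,"wz":0,"claw":0}
    - {"dx":-0.0028,"dy":0.0388,"dz":0,"wx":0,"wy":0,"wz":0,"claw":0}
    - {"dx":-0.0028,"dy":0.0388,"dz":0,"wx":0,"wy":0,"wz":0,"claw":0}
    - {"dx":-0.0028,"dy":0.0388,"dz":0,"wx":0,"wy":0,"wz":0,"claw":0}
    - {"dx":0,"dy":0,"dz":0,"wx":0,"wy":0,"wz":0,"claw":0}
    - {"dx":0,"dy":0,"dz":0.03,"wx":0,"wy":0,"wz":0,"claw":0}
    - {"dx":0,"dy":0,"dz":0.02,"wx":0,"wy":0,"wz":0,"claw":0}
    - {"dx":0,"dy":0,"dz":0,"wx":0,"wy":0,"wz":0,"claw":0}
    - {"dx":0,"dy":0,"dz":0,"wx":0,"wy":0,"wz":0,"claw":0}

```text
clock: 32.4
tool_pos: [0.6384, -0.2751, 0.0635]
eef_rot: [0.665, 0.747, -0.0, -0.0]
contact_force: [0.6, -0.4, -0.2]
opening: 0.226
```

```bash
python3 - <<'E'
from h import *
plan(.6399,-.2754,.017,96.7)
E
```

```text
pos [ 0.6384 -0.2751  0.0635] th 96.7 tilt [-0.001  0.    -1.   ] q7 -0.16 F [ 0.6 -0.4 -0.2] open 0.226 t 32.4
wz -0.0001  then dx -0.0005 dy 0.0014 dz 0.0465
```

drive_tool:
  commands:
    - {"dx":0,"dy":0.001,"dz":0.02,"wx":0,"wy":0,"wz":0,"claw":0}
    - {"dx":0,"dy":0,"dz":0.015,"wx":0,"wy":0,"wz":0,"claw":0}
    - {"dx":0,"dy":0,"dz":0.006,"wx":0,"wy":0,"wz":0,"claw":0}
    - {"dx":0,"dy":0,"dz":0,"wx":0,"wy":0,"wz":0,"claw":0}
    - {"dx":0,"dy":0,"dz":0,"wx":0,"wy":0,"wz":0,"claw":0}

```text
clock: 32.9
tool_pos: [0.6406, -0.2747, 0.0229]
eef_rot: [0.665, 0.747, 0.0, 0.0]
contact_force: [-0.3, 0.1, 0.3]
opening: 0.227
```

drive_tool:
  commands:
    - {"dx":0,"dy":0,"dz":0.004,"wx":0,"wy":0,"wz":0,"claw":0}
    - {"dx":0,"dy":0,"dz":0.001,"wx":0,"wy":0,"wz":0,"claw":0}
    - {"dx":0,"dy":0,"dz":0,"wx":0,"wy":0,"wz":0,"claw":0}
    - {"dx":0,"dy":0,"dz":0,"wx":0,"wy":0,"wz":0,"claw":0.4}
    - {"dx":0,"dy":0,"dz":0,"wx":0,"wy":0,"wz":0,"claw":0.4}
    - {"dx":0,"dy":0,"dz":0,"wx":0,"wy":0,"wz":0,"claw":0.4}
    - {"dx":0,"dy":0,"dz":-0.005,"wx":0,"wy":0,"wz":0,"claw":0.4}
    - {"dx":0,"dy":0,"dz":-0.02,"wx":0,"wy":0,"wz":0,"claw":0.4}
    - {"dx":0,"dy":0,"dz":-0.04,"wx":0,"wy":0,"wz":0,"claw":0.4}
    - {"dx":0,"dy":0,"dz":-0.04,"wx":0,"wy":0,"wz":0,"claw":0.4}
    - {"dx":0,"dy":0,"dz":-0.04,"wx":0,"wy":0,"wz":0,"claw":0.4}

```text
clock: 34.0
tool_pos: [0.6405, -0.2745, 0.1662]
eef_rot: [0.664, 0.747, 0.001, 0.001]
contact_force: [1.4, -0.7, -0.4]
opening: 0.404
```

drive_tool:
  commands:
    - {"dx":-0.02,"dy":-0.035,"dz":-0.01,"wx":0,"wy":0,"wz":0,"claw":0.4}
    - {"dx":-0.02,"dy":-0.035,"dz":-0.01,"wx":0,"wy":0,"wz":0,"claw":0.4}
    - {"dx":-0.02,"dy":-0.035,"dz":0,"wx":0,"wy":0,"wz":0,"claw":0.4}
    - {"dx":-0.02,"dy":-0.035,"dz":0,"wx":0,"wy":0,"wz":0,"claw":0.4}
    - {"dx":-0.02,"dy":-0.035,"dz":0,"wx":0,"wy":0,"wz":0,"claw":0.4}
    - {"dx":-0.02,"dy":-0.035,"dz":0,"wx":0,"wy":0,"wz":0,"claw":0.4}
    - {"dx":0,"dy":0,"dz":0,"wx":0,"wy":0,"wz":0,"claw":0.4}
    - {"dx":0,"dy":0,"dz":0,"wx":0,"wy":0,"wz":0,"claw":0.4}

```text
clock: 34.8
tool_pos: [0.4453, -0.4194, 0.1842]
eef_rot: [0.665, 0.747, 0.0, 0.001]
contact_force: [0.1, 0.2, -0.6]
opening: 0.402
```

```bash
python3 - <<'E'
from h import *
plan(.6399,-.2754,.017,96.7)
s=snap('top');t=np.load('top0.npy',allow_pickle=True).item()
cv2.imwrite('pics/top6.png',cv2.resize(s['color'][100:260,85:430,::-1],(800,371),interpolation=cv2.INTER_CUBIC))
s2=snap('side');cv2.imwrite('pics/side6.png',cv2.resize(s2['color'][130:280,200:400,::-1],(800,600),interpolation=cv2.INTER_CUBIC))
E
```

```text
pos [ 0.4453 -0.4194  0.1842] th 96.58 tilt [ 0.002 -0.001 -1.   ] q7 0.13 F [ 0.1  0.2 -0.6] open 0.402 t 34.8
wz -0.0021  then dx 0.1203 dy 0.2101 dz 0.1672
```

View pics/top6.png

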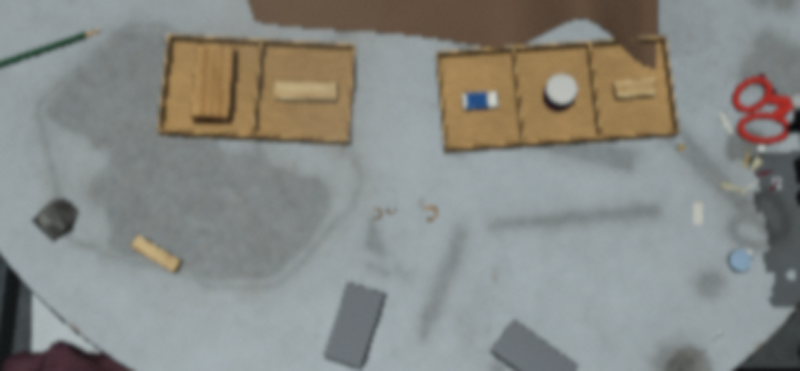

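View pics/side6.png

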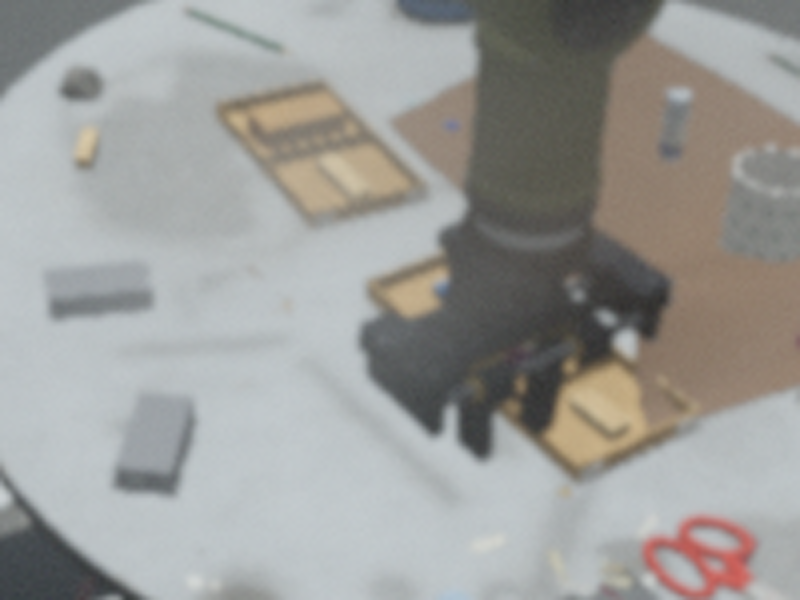

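Both trays are filled and lie level. Tray_two's corner at (168,38) maps to its starting pixel, and the middle balsa (157,253), stone (55,218) and cap (739,260) look untouched.

```bash
python3 -c "
from h import *
print(r.finish_job())"
```

```text
the job is handed in; nothing more can be done
None
```

Both kits are made up and the job is handed in, at about 35 s of the 115 s allowed.

- **Two-compartment tray:** the sanding block is in the left compartment and the longest balsa piece in the right.
- **Three-compartment tray:** the paint pot stands upright in the middle, with the eraser in the left end and the shortest balsa piece in the right.
- **Order:** I placed the pieces in the order you listed them.

**Last checks:**
- The final top view shows one thing near the centre of each compartment, both trays where they started, and the middle balsa piece, stone, cap and grey look-alikes untouched. This was judged by eye; only one corner of the two-compartment tray was compared numerically.
- The final side view shows the two-compartment tray and the right end of the other lying level. The gripper hid the pot and most of the eraser, so for those I relied on the top view.
- Measured wrist forces stayed under 5 N throughout. The gripper was open and clear of everything at hand-in.

**What disagreed or went wrong:**
- The two-view height of the sanding block came out at 37 mm against the 24 mm stated, and the eraser at 18 mm against 12 mm. Both came from rough readings in the side view, so I used the stated heights for those.
- The first grasp of the sanding block stopped about 11 mm too high, with a wrist joint at the end of its range. I opened the gripper and took it again lower.

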